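# Empty the clay seed jars and shelve them on the sliding board

## Robot

A 6-joint arm with a two-finger parallel gripper is mounted at the origin on the work surface. World frame = base frame: x ahead of the robot, y to its left, z up, the work surface at z = 0. Lengths are in m, angles in degrees, forces in N, time in s.
With the tool pointing down it reaches from about 0.4 to 0.825 m from the base axis. Payload 7 kg.
Tool frame: the origin (TCP) lies on the centre line of the jaws, within the pads' length; the fingertips stand 22 mm ahead of it and the grasp point (between the pads) lies 3 mm ahead of it (ctrl.finger_overhang is the distance from the TCP to the fingertips, in m); z points along the fingers, y is the line along which they close (so a half turn about z gives the same grasp; the last joint's range is limited). The gripper opens to 88 mm and grips with 3 to 60 N. Pads are 19 mm wide; open, the fingers measure 130 mm over their backs; the gripper's body (78 mm by 193 mm) begins 47 mm behind the grasp point.
Start: joints at [87.095, 20.546, 0.682, 0, -70.136, -16.507], TCP at [0.224, 0.637, 0.249] pointing down, gripper open.
Joint ranges: [-176.03, 176.03], [-82.01, 121.73], [-58.28, 71.71], [-173.87, 95.51], [-174.79, -0.11], [-173.66, 173.66]. Speed limits (degrees/s): [136.94, 136.94, 172.46, 180, 180, 180].

## Interface

Orientations are given as [roll, pitch, yaw] about the fixed x, y, z axes, in that order (R = Rz(yaw) Ry(pitch) Rx(roll)).
In Python, from plant import ctrl gives the robot as it stands. The module is installed in compiled form; this text tells all that it offers.
- The arm moves only by the shell command python3 -m creep 'ROWS'. ROWS is JSON, a list of rows, each an object with "grip": the closure, from 0 (fully open) to 1 (shut); "delta_pos": the shift along the tool's x, y, z scaled (see below), a list of three; "rotation": the turn, a rotation vector about the tool's x, y, z scaled (see below), a list of three. A call has 1 to 5 rows; each row is the pose to reach, as a shift and turn from the pose commanded when the call began, along the tool's axes at that moment; what a row does not reach only later rows make up. The controller multiplies each number of a shift by 10 cm and each number of a turn by pi/2 rad. A row lasts 1/10 s, in which the tool goes at most 50 mm and 8.59 degrees, less where a joint would pass 70% of its speed; a pose out of reach is approached as far as the arm can. A call with a number of a shift or a turn outside -1 to 1 is refused whole. A call with a gripper value outside its range is refused whole. The fingers move at their own pace and stop on an object; the grip force is fixed at half the most. Time passes only in rows, so rows that repeat a pose let the fingers close. It gives the time, the measured TCP pose, the force, the opening and the grip force at its end, in the units of the state.
- ctrl.get_obs(): the state, without advancing time (a new reading comes with each control period).
- ctrl.snapshot(name): name is "scene" or "top"; returns a dict with "color" (384x512x3 uint8, red, green, blue), "intrinsics" (3x3 intrinsics, pixels), "distortion" ([k1, k2, p1, p2, k3] as OpenCV has them; the pictures are not rectified), "R" (3x3) and "t" (3): a world point X has camera coordinates R X + t. Camera axes: x right, y down, z forward; pixel columns grow to the right and rows downward; lengths in m; the calibration is good to about 2 mm. A picture is of the moment at which its call begins. There is no depth.
- ctrl.close_job(): hands the job in; it is judged then, once.
The state is a dict: "clock": time; "joint_pos": joint angles; "qvel": joint speeds; "tau": joint torques, N m; "tool_pos": TCP position; "orientation": TCP orientation; "force": force on the tool from outside, world axes, zero at the start; "moment": the same for the moment, N m; "opening": finger opening in m; "gripper_force": force on a finger pad.
Only numpy, scipy, OpenCV 4.12 (cv2) and the standard library are available. Lean on these libraries where they do the work, as an engineer would, in place of code of your own. Each camera call takes 0.05 s, during which the arm holds its last target. There are 200 camera calls.

## Task

Working from the largest clay seed jar to the smallest, tip each jar to about 45 degrees with its mouth over the middle of the white bowl, keep it there for a good second to empty it, bring it level and stand it on the pulled-out board before taking the next; the jars must end in one straight row along the dark line on the board, upright, with a clear gap (about 15 mm) between neighbours. Set the jars down gently; when all are on the board, push it fully home into its holder. Leave the other things on the table where they are.

Things in the scene. Friction and masses are not known exactly. Their poses are not given: they have to be found in the camera images.
- jar_a: the largest of the four kinds of bare clay seed jar (it may be absent): round, 140 mm tall, belly 92 mm across about a third to half of the way up, flat foot 84 mm across, plain straight neck 44 mm across over the top 32 mm. Rigid, one piece, thick heavy foot, 0.1 to 0.65 kg. Origin at the centre of its underside, z up its axis. Starts upright on the table
- jar_a_mouth (a point): centre of that jar's mouth, on its axis, 140 mm above its underside
- jar_b: the second largest of the four kinds of bare clay seed jar (it may be absent): round, 122 mm tall, belly 82 mm across about a third to half of the way up, flat foot 76 mm across, plain straight neck 42 mm across over the top 32 mm. Rigid, one piece, thick heavy foot, 0.1 to 0.65 kg. Origin at the centre of its underside, z up its axis. Starts upright on the table
- jar_b_mouth (a point): centre of that jar's mouth, on its axis, 122 mm above its underside
- jar_c: the second smallest of the four kinds of bare clay seed jar (it may be absent): round, 104 mm tall, belly 74 mm across about a third to half of the way up, flat foot 68 mm across, plain straight neck 38 mm across over the top 32 mm. Rigid, one piece, thick heavy foot, 0.1 to 0.65 kg. Origin at the centre of its underside, z up its axis. Starts upright on the table
- jar_c_mouth (a point): centre of that jar's mouth, on its axis, 104 mm above its underside
- jar_d: the smallest of the four kinds of bare clay seed jar (it may be absent): round, 88 mm tall, belly 66 mm across about a third to half of the way up, flat foot 60 mm across, plain straight neck 34 mm across over the top 32 mm. Rigid, one piece, thick heavy foot, 0.1 to 0.65 kg. Origin at the centre of its underside, z up its axis. Starts upright on the table
- jar_d_mouth (a point): centre of that jar's mouth, on its axis, 88 mm above its underside
- bowl: loose white ceramic bowl, 170 mm across the rim, 55 mm high, standing on the table: the jars are emptied over it. Origin at the centre of its underside
- tray (a joint): how far the sliding wooden board stands out of its slotted holder, in m: 0 is fully home against its stop, about 0.1 fully out. It starts 0.07 to 0.09 out. It slides with about 3 to 8 N and stays where it is left; it goes home when pushed away from the robot, along the holder's +x
- tray_mid (a point): middle of the row line (a thin dark line), on the board's top (36 mm above the table); moves with the board. x points away from the robot, into the holder; the row line is the y axis (to the robot's left), z up. Free top: x -85 to +95 mm, y -235 to +235 mm; beyond y = +-237 mm low guide strips rise 9 mm above it. With the board home the holder's stop is at x = +100 mm, 24 mm above the top
- tray_pull (a point): middle of the top edge of the front face (towards the robot) of the upright push block on the board's front edge: block 100 mm wide (y), 14 mm thick (it lies on the +x side of this point), its top 55 mm above the board's top (91 mm above the table). Axes as tray_mid. In front of it there is only the holder's base, 20 mm high
- holder: fixed wooden slotted holder, 325 mm deep (x), 530 mm wide (y), base 20 mm high, that the board runs in. Origin on the table, under tray_mid when the board is home; x points away from the robot
- tin: galvanised tin, 84 mm across, 132 mm tall, bystander, origin at the underside
- gourd: dried gourd, 100 mm across, 152 mm tall, bystander, origin at the underside
- pot1: small open clay pot, 72 mm across, 55 mm tall, bystander, origin at the underside
- pot2: another such small pot, bystander
- brush: hand brush lying on the table, bystander
Not all that is in view belongs to the job. Leave any green look-alike of the jar_b alone. Leave any green look-alike of the jar_a alone.

How it is judged (in metres and radians):
On the way, in this order (a step that is already met when the one before it is completed fails the run):
1. the largest jar is tipped to about 45 degrees (35 to 55) with its mouth above the bowl (within 70 mm of the bowl's middle, seen from above) for a second (angle between jar_a's own z axis and vertical between 0.61 and 0.96 rad and horizontal distance between jar_a_mouth and bowl below 0.07 m and height (world z) of jar_a_mouth above 0.07 m), for 1 s.
2. the largest jar stands upright on the board, let go (x of jar_a in the frame of tray_mid between -0.06 and 0.06 m and y of jar_a in the frame of tray_mid between -0.23 and 0.23 m and z of jar_a in the frame of tray_mid between -0.008 and 0.008 m and angle between jar_a's own z axis and vertical below 0.08 rad and contact force between the fingers and jar_a below 0.3 N), for 0.3 s.
3. the second largest jar is tipped to about 45 degrees (35 to 55) with its mouth above the bowl (within 70 mm of the bowl's middle, seen from above) for a second (angle between jar_b's own z axis and vertical between 0.61 and 0.96 rad and horizontal distance between jar_b_mouth and bowl below 0.07 m and height (world z) of jar_b_mouth above 0.07 m), for 1 s.
4. the second largest jar stands upright on the board, let go (x of jar_b in the frame of tray_mid between -0.06 and 0.06 m and y of jar_b in the frame of tray_mid between -0.23 and 0.23 m and z of jar_b in the frame of tray_mid between -0.008 and 0.008 m and angle between jar_b's own z axis and vertical below 0.08 rad and contact force between the fingers and jar_b below 0.3 N), for 0.3 s.
5. the second smallest jar is tipped to about 45 degrees (35 to 55) with its mouth above the bowl (within 70 mm of the bowl's middle, seen from above) for a second (angle between jar_c's own z axis and vertical between 0.61 and 0.96 rad and horizontal distance between jar_c_mouth and bowl below 0.07 m and height (world z) of jar_c_mouth above 0.07 m), for 1 s.
6. the second smallest jar stands upright on the board, let go (x of jar_c in the frame of tray_mid between -0.06 and 0.06 m and y of jar_c in the frame of tray_mid between -0.23 and 0.23 m and z of jar_c in the frame of tray_mid between -0.008 and 0.008 m and angle between jar_c's own z axis and vertical below 0.08 rad and contact force between the fingers and jar_c below 0.3 N), for 0.3 s.
7. the smallest jar is tipped to about 45 degrees (35 to 55) with its mouth above the bowl (within 70 mm of the bowl's middle, seen from above) for a second (angle between jar_d's own z axis and vertical between 0.61 and 0.96 rad and horizontal distance between jar_d_mouth and bowl below 0.07 m and height (world z) of jar_d_mouth above 0.07 m), for 1 s.
8. the smallest jar stands upright on the board, let go (x of jar_d in the frame of tray_mid between -0.06 and 0.06 m and y of jar_d in the frame of tray_mid between -0.23 and 0.23 m and z of jar_d in the frame of tray_mid between -0.008 and 0.008 m and angle between jar_d's own z axis and vertical below 0.08 rad and contact force between the fingers and jar_d below 0.3 N), for 0.3 s.
9. the board is pushed fully home (value of joint tray below 0.006 m), for 0.2 s.
At the end, for the whole second after the job is handed in: The board is fully home (within 6 mm); every jar present stands upright on it, at rest, within 20 mm of its row line, with at least 5 mm between any two jars; the bowl stands on the table; order along the row is free (value of joint tray below 0.006 m and angle between bowl's own z axis and vertical below 0.1 rad and height (world z) of bowl below 0.015 m and x of jar_a in the frame of tray_mid between -0.02 and 0.02 m and y of jar_a in the frame of tray_mid between -0.23 and 0.23 m and z of jar_a in the frame of tray_mid between -0.008 and 0.008 m and angle between each of jar_a, jar_b, jar_c, jar_d's own z axis and vertical below 0.08 rad and linear speed of each of jar_a, jar_b, jar_c, jar_d below 0.02 m/s and horizontal distance between jar_a and jar_b above 0.092 m and horizontal distance between jar_a and jar_c above 0.088 m and horizontal distance between jar_a and jar_d above 0.084 m and x of jar_b in the frame of tray_mid between -0.02 and 0.02 m and y of jar_b in the frame of tray_mid between -0.23 and 0.23 m and z of jar_b in the frame of tray_mid between -0.008 and 0.008 m and horizontal distance between jar_b and jar_c above 0.083 m and horizontal distance between jar_b and jar_d above 0.079 m and x of jar_c in the frame of tray_mid between -0.02 and 0.02 m and y of jar_c in the frame of tray_mid between -0.23 and 0.23 m and z of jar_c in the frame of tray_mid between -0.008 and 0.008 m and horizontal distance between jar_c and jar_d above 0.075 m and x of jar_d in the frame of tray_mid between -0.02 and 0.02 m and y of jar_d in the frame of tray_mid between -0.23 and 0.23 m and z of jar_d in the frame of tray_mid between -0.008 and 0.008 m); the robot touches nothing.
It fails at once if a bystander is shoved more than 40 mm (distance of any of tin, gourd, pot1, pot2, brush from where it was at the start of the episode above 0.04 m).
It fails at once if a jar is dropped from 15 mm or more (falls free of the fingers) ((height (world z) of jar_a above 0.041 m and linear speed of jar_a above 0.45 m/s and contact force between the fingers and jar_a below 0.1 N) or (height (world z) of jar_b above 0.041 m and linear speed of jar_b above 0.45 m/s and contact force between the fingers and jar_b below 0.1 N) or (height (world z) of jar_c above 0.041 m and linear speed of jar_c above 0.45 m/s and contact force between the fingers and jar_c below 0.1 N) or (height (world z) of jar_d above 0.041 m and linear speed of jar_d above 0.45 m/s and contact force between the fingers and jar_d below 0.1 N)).
Of jar_a, jar_b, jar_c, jar_d only 3 to 4 are there at a start; the rules pass over those that are not, and their reading is None.
At some moment in a run one of jar_a, jar_b, jar_c, jar_d, bowl may be knocked a few centimetres aside while the robot is not near it.
It also fails if it takes over 210 s, if anything falls off the work surface, if the arm or the gripper's body presses on something with over 40 N, if the wrist force passes 120 N, or if a joint passes its speed limit or range.

## Working session

There is one attempt and no reset: what is moved stays moved. The work goes in short steps, Python scripts to look and compute and a shell command to move; the robot and the scene stay as the last step left them, time stands still between calls to the robot, and variables do not carry over. Pictures are saved under pics/ and viewed, at most 14 in all, crops included, and the job is handed in when it is done.

```bash
mkdir -p pics; python3 - <<'E'
from plant import ctrl
import cv2
for n in("scene","top"):
    s=ctrl.snapshot(n); cv2.imwrite(f"pics/{n}0.png",s["color"][:,:,::-1]); 
    print(n,s["intrinsics"],s["distortion"],s["R"],s["t"])
print(ctrl.get_obs(),ctrl.finger_overhang)
E
```

```text
scene [[409.39286693   0.         262.76907807]
 [  0.         409.39286693 190.64916571]
 [  0.           0.           1.        ]] [-0.0915451  0.         0.         0.         0.       ] [[ 0.62459931  0.78091945  0.00636538]
 [ 0.5176676  -0.40791344 -0.75208169]
 [-0.5847187   0.47304485 -0.65903916]] [-0.21872987 -0.25779421  1.61345436]
top [[436.67903931   0.         258.37971881]
 [  0.         436.67903931 185.44144367]
 [  0.           0.           1.        ]] [0.02019045 0.         0.         0.         0.        ] [[-0.005889   -0.99998113  0.00175193]
 [-0.98208333  0.00545358 -0.18836823]
 [ 0.18835512 -0.00282984 -0.98209691]] [-0.1453643   0.51152073  1.36811925]
{'clock': 0.1, 'joint_pos': array([ 8.70969219e+01,  2.05876228e+01,  6.42012546e-01, -1.68325511e-02,
       -7.01349919e+01, -1.65064495e+01]), 'qvel': array([-0.00243284, -0.05309084,  0.14909923,  0.0042803 ,  0.00262208,
        0.00763251]), 'tau': array([-3.12265642e-03, -5.84164524e+01,  2.93751258e+01,  7.01561540e+00,
        1.01172575e-02, -5.90204877e-05]), 'tool_pos': array([0.22421472, 0.63627888, 0.24773861]), 'orientation': array([ 1.79918223e+02, -7.73038245e-03, -1.94152531e+01]), 'force': array([ 0.12577605,  0.20718404, -0.19405627]), 'moment': array([-0.00265678,  0.03411061,  0.04356594]), 'gripper_force': 0.0, 'opening': 0.08766783375806222} 0.022
```

View pics/scene0.png

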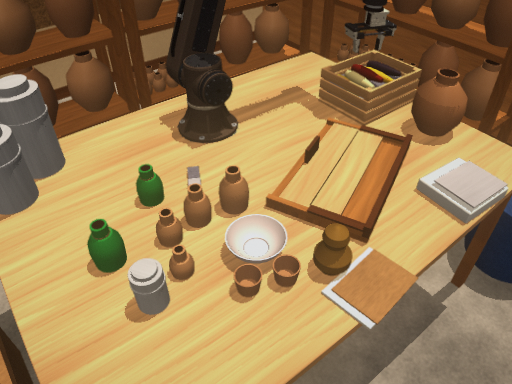

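View pics/top0.png

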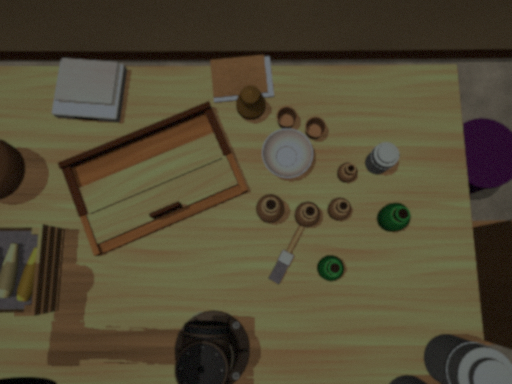

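Scene view: clay jars at (233,190), (197,206), (169,228) and (181,262). The top view shows the same four at (271,208), (308,214), (340,208) and (347,172). There are green decoys at scene (150,186) and (107,247). The tin is at (150,287), the gourd at (333,250), pots at (248,280) and (286,270), and the brush at (193,178). I'll enlarge to confirm the sizes.

```bash
cat > h.py <<'E'
import numpy as np, cv2
from plant import ctrl
def undist(s,p):
    return cv2.undistortPoints(np.array(p,float).reshape(-1,1,2),s["intrinsics"],np.array(s["distortion"])).reshape(-1,2)
def ray(s,p):
    n=undist(s,p); R=np.array(s["R"]);t=np.array(s["t"]); C=-R.T@t
    return C,np.c_[n,np.ones(len(n))]@R
def plane(s,p,z):
    C,d=ray(s,p); return C+d*((z-C[2])/d[:,2])[:,None]
def tri(s1,p1,s2,p2):
    C1,d1=ray(s1,[p1]);C2,d2=ray(s2,[p2]);d1=d1[0];d2=d2[0]
    k=np.linalg.lstsq(np.c_[d1,-d2],C2-C1,rcond=None)[0]
    a=C1+d1*k[0];b=C2+d2*k[1]; return (a+b)/2,np.linalg.norm(a-b)
def proj(s,X):
    r=cv2.Rodrigues(np.array(s["R"]))[0]
    return cv2.projectPoints(np.array(X,float).reshape(-1,1,3),r,np.array(s["t"]),s["intrinsics"],np.array(s["distortion"]))[0].reshape(-1,2)
def crop(s,x0,y0,w,h,k,g=1.0):
    im=s["color"][y0:y0+h,x0:x0+w,::-1]; im=np.clip(im*g,0,255).astype(np.uint8)
    return cv2.resize(im,None,fx=k,fy=k,interpolation=cv2.INTER_CUBIC)
E
python3 - <<'E'
from h import *
s=ctrl.snapshot("scene");t=ctrl.snapshot("top")
cv2.imwrite("pics/c1.png",crop(s,70,150,200,150,4,1.2))
cv2.imwrite("pics/c2.png",crop(t,235,80,180,130+20,4.4,1.8))
import pickle;pickle.dump((s,t),open("st0.pkl","wb"))
E
```

```text
(no output)
```

View pics/c1.png

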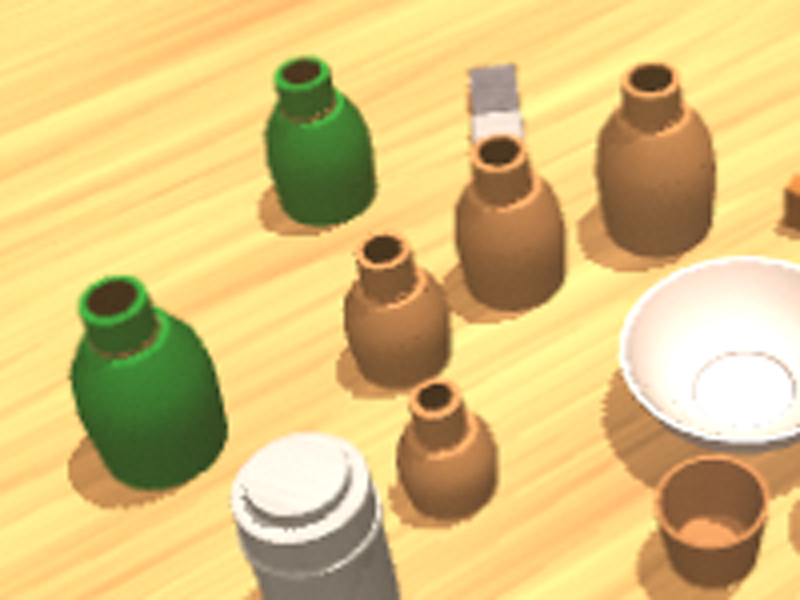

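View pics/c2.png

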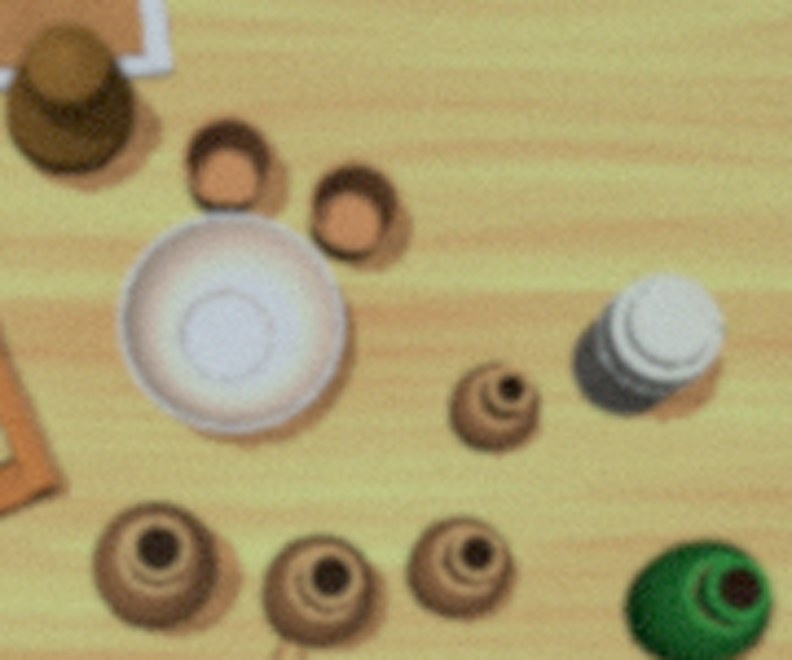

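Confirmed: clay heights and necks decrease in the order scene (233,190)=a, (197,206)=b, (169,228)=c, (181,262)=d, and the greens are excluded. Next I'll measure them with the holes, the bowl and the tray.

```bash
cat >> h.py <<'E'
H=dict(a=.140,b=.122,c=.104,d=.088)
def hole(s,p,w=9,th=.45):
    x,y=int(round(p[0])),int(round(p[1])); g=s["color"][y-w:y+w+1,x-w:x+w+1].max(2).astype(float)
    wt=np.clip(th*np.percentile(g,70)-g,0,None)
    n,l,st,c=cv2.connectedComponentsWithStats((wt>0).astype(np.uint8))
    i=min(range(1,n),key=lambda i:np.hypot(*(c[i]-w))-.3*st[i,4]) ; wt=wt*(l==i)
    Y,X=np.mgrid[y-w:y+w+1,x-w:x+w+1]; return np.array([(wt*X).sum(),(wt*Y).sum()])/wt.sum()
def bowl(s):
    c=s["color"].astype(int); m=((c.max(2)-c.min(2)<.22*c.max(2)+8)&(c.max(2)>110)).astype(np.uint8)
    return m
E
python3 - <<'E'
from h import *
import pickle
s,t=pickle.load(open("st0.pkl","rb"))
for k,ps,pt in [("a",(232.6,169.4),(270.5,204.5)),("b",(194.8,187.5),(310,211)),("c",(165.7,212),(343,205.5)),("d",(178.6,249),(351,167.8))]:
    hs,ht=hole(s,ps),hole(t,pt)
    print(k,hs,ht,tri(s,hs,t,ht),plane(s,[hs],H[k]-.004)[0],plane(t,[ht],H[k]-.004)[0])
# bowl rim circle in top: plane at 55mm
for n,im,(x,y) in(("t",t,(288,154)),("s",s,(256,241))):
    m=bowl(im); k,l,st,c=cv2.connectedComponentsWithStats(m); i=l[y,x]
    cs=cv2.findContours((l==i).astype(np.uint8),0,1)[0]; cc=cv2.convexHull(max(cs,key=len)).reshape(-1,2)
    P=plane(im,cc,.055)[:,:2]; (cx,cy),r=cv2.minEnclosingCircle(P.astype(np.float32))
    A=np.c_[2*P,np.ones(len(P))];q=np.linalg.lstsq(A,(P**2).sum(1),rcond=None)[0]
    print(n,st[i],cx,cy,r,q[:2],np.sqrt(q[2]+q[0]**2+q[1]**2))
cv2.imwrite("pics/c3.png",crop(t,55,95,200,165,4,1.8))
E
```

```text
a [232.44480258 169.30298147] [270.47773814 204.11203594] (array([ 0.43646704, -0.1833221 ,  0.13881474]), np.float64(0.0018400140291684973)) [ 0.43390877 -0.18052361  0.136     ] [ 0.43639874 -0.18419209  0.136     ]
b [194.14414047 187.64148632] [309.67913279 210.42547425] (array([ 0.4188317 , -0.30315251,  0.12109207]), np.float64(0.0011992296642911464)) [ 0.41586896 -0.30101087  0.118     ] [ 0.41895871 -0.30405565  0.118     ]
c [164.90602336 211.89682999] [342.9769166  205.28138163] (array([ 0.43666212, -0.40850802,  0.10318149]), np.float64(0.0013261312001435373)) [ 0.43381323 -0.40674598  0.1       ] [ 0.43683739 -0.40974274  0.1       ]
d [178.08333333 248.55747126] [350.67364851 167.66167963] (array([ 0.55932768, -0.44080231,  0.08829499]), np.float64(0.0017224442021513678)) [ 0.5561957  -0.43865106  0.084     ] [ 0.55995464 -0.44252662  0.084     ]
t [272 139  34  32 524] 0.6140499114990234 -0.24757196009159088 0.054245252162218094 [ 0.61651128 -0.24925243] 0.05130467596498064
s [ 225  214   62   49 2361] 0.6242438554763794 -0.24352318048477173 0.08778113126754761 [ 0.62297866 -0.2430054 ] 0.08526060501840454
```

View pics/c3.png

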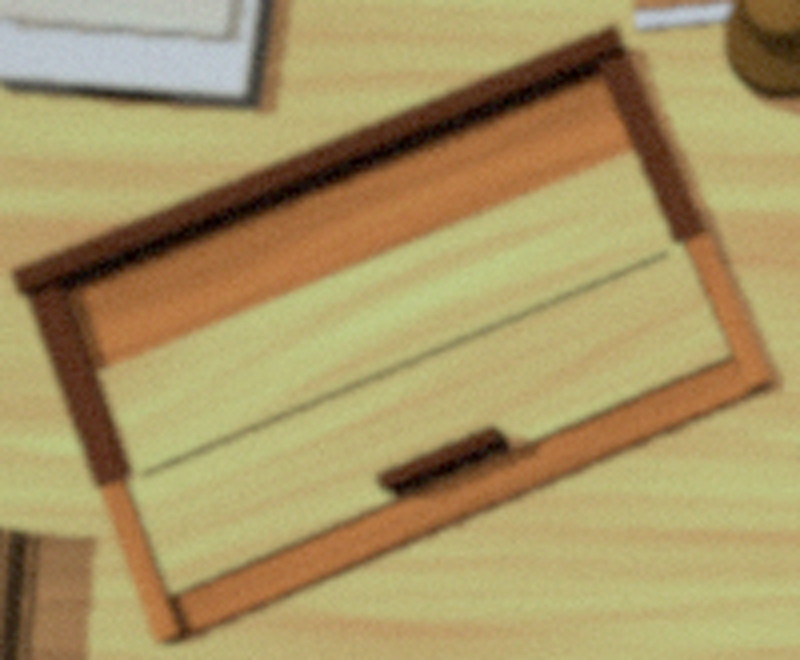

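Hole heights come out at 139, 121, 103 and 88 mm, which matches the four jars. The crop shows the row line running from crop (147,473) to (665,254), with the push block at (440,460). Next come the tray frame, the slots and the first route.

```bash
cat >> h.py <<'E'
from scipy.spatial.transform import Rotation as Rot
def pose(yaw,tilt=0): return Rot.from_euler("xyz",[180,0,yaw],degrees=True)*Rot.from_rotvec([tilt,0,0],degrees=True)
def to(p,R=None):
    o=ctrl.get_obs(); R0=Rot.from_euler("xyz",o["orientation"],degrees=True)
    d=R0.inv().apply(np.array(p)-o["tool_pos"])/.1
    r=(R0.inv()*R).as_rotvec()/(np.pi/2) if R is not None else 0
    print("shift",np.round(d,3),"rot",np.round(r,3)); return d,r
def st():
    o=ctrl.get_obs(); print("t",o["clock"],"tcp",np.round(o["tool_pos"],4),"rpy",np.round(o["orientation"],2),"j",np.round(o["joint_pos"],1),"F",np.round(o["force"],1),"open",round(o["opening"],4),"gf",round(o["gripper_force"],1))
E
python3 - <<'E'
from h import *
import pickle
s,t=pickle.load(open("st0.pkl","rb"))
c2=lambda x,y:(55+(x+.5)/4-.5,95+(y+.5)/4-.5)
L=plane(t,[c2(147,473),c2(665,254)],.036); print(L,np.linalg.norm(L[0]-L[1]))
M=L.mean(0); yv=(L[0]-L[1]); yv/=np.linalg.norm(yv); xv=np.array([yv[1],-yv[0],0]); print("mid",M,"yaw",np.degrees(np.arctan2(xv[1],xv[0])))
print("proj line ends in scene",proj(s,[M+.22*yv,M-.22*yv]))
for z,q in [(.091,(380,478)),(.091,(495,430)),(.091,(505,445)),(.091,(395,496)),(.036,(170,592)),(.036,(730,358)),(.036,(105,367)),(.036,(635,155))]:
    P=plane(t,[c2(*q)],z)[0]-M; print(q,z,"tray frame",P@xv,P@yv)
for n,q in (("tin",(383,158)),("gourd",(250,105)),("pot",(287,118)),("pot",(315,128)),("green",(331,267)),("green",(394,217))): print(n,plane(t,[q],.0)[0])
for y in(.16,.055,-.04,-.13,-.2): P=M+xv*0+yv*y; print(y,P,np.hypot(*P[:2]))
E
```

```text
[[ 0.426069    0.39054913  0.036     ]
 [ 0.60595635 -0.02462381  0.036     ]] 0.45246881830815333
mid [0.51601268 0.18296266 0.036     ] yaw 23.426262117776954
proj line ends in scene [[356.2444923  131.84090923]
 [310.60514807 202.38355201]]
(380, 478) 0.091 tray frame -0.09106221765214495 0.046758277975703054
(495, 430) 0.091 tray frame -0.09197462606772204 -0.04865041620079992
(505, 445) 0.091 tray frame -0.10607907932395061 -0.05138408294153268
(395, 496) 0.091 tray frame -0.10881766771316684 0.04120046013860585
(170, 592) 0.036 tray frame -0.09731188693952961 0.24159071310726393
(730, 358) 0.036 tray frame -0.10230623960773064 -0.2408699505480231
(105, 367) 0.036 tray frame 0.09579587143841271 0.2280708370098306
(635, 155) 0.036 tray frame 0.08879879747315238 -0.2364237233536
tin [ 0.61254183 -0.57207987  0.        ]
gourd [ 0.80511457 -0.1209577   0.        ]
pot [ 0.75701954 -0.24882999  0.        ]
pot [ 0.72035238 -0.3445898   0.        ]
green [ 0.24973322 -0.38206827  0.        ]
green [ 0.41125683 -0.59636162  0.        ]
0.16 [0.45240171 0.32977426 0.036     ] 0.5598378099258142
0.055 [0.49414641 0.23342915 0.036     ] 0.5465069437362055
-0.04 [0.53191542 0.14625976 0.036     ] 0.5516574371425067
-0.13 [0.56769658 0.06367824 0.036     ] 0.5712567964532996
-0.2 [ 5.95526378e-01 -5.51837309e-04  3.60000000e-02] 0.5955266338127322
```

```bash
python3 -m creep '[{"grip":0,"delta_pos":[0.5,0,-0.35],"rotation":[0,0,0]},{"grip":0,"delta_pos":[1,0,-0.7],"rotation":[0,0,0]}]' 
python3 -m creep '[{"grip":0,"delta_pos":[0.5,0,0],"rotation":[0,0,0]},{"grip":0,"delta_pos":[1,0,0],"rotation":[0,0,0]},{"grip":0,"delta_pos":[1,0.4,0],"rotation":[0,0,0]}]'
for i in 1 2 3 4 5; do python3 -m creep '[{"grip":0,"delta_pos":[0.17,0.47,0],"rotation":[0,0,0]},{"grip":0,"delta_pos":[0.33,0.94,0],"rotation":[0,0,0]},{"grip":0,"delta_pos":[0.33,0.94,0],"rotation":[0,0,0]}]' >/dev/null; done
python3 -m creep '[{"grip":0,"delta_pos":[0,0,0],"rotation":[0,0,0.52]},{"grip":0,"delta_pos":[0,0,0],"rotation":[0,0,0.52]},{"grip":0,"delta_pos":[0,0,0],"rotation":[0,0,0.52]},{"grip":0,"delta_pos":[0,0,0],"rotation":[0,0,0.52]},{"grip":0,"delta_pos":[0,0,0],"rotation":[0,0,0.52]}]'>/dev/null
python3 -m creep '[{"grip":0,"delta_pos":[0,0,0],"rotation":[0,0,0.3]},{"grip":0,"delta_pos":[0,0,0],"rotation":[0,0,0.52]},{"grip":0,"delta_pos":[0,0,0],"rotation":[0,0,0.52]},{"grip":0,"delta_pos":[0,0,0],"rotation":[0,0,0.52]},{"grip":0,"delta_pos":[0,0,0],"rotation":[0,0,0.52]}]'
python3 -c "
from h import *
st();to([.4365,-.1833,.25],pose(-112.8))"
```

```text
clock: 0.4
tool_pos: [0.3014, 0.609, 0.3055]
orientation: [179.9, -0.0, -19.3]
force: [-0.3, 1.9, 0.8]
opening: 0.0872
gripper_force: 0.0
clock: 0.7
tool_pos: [0.3877, 0.5382, 0.3012]
orientation: [179.7, -0.0, -19.7]
force: [-1.2, -0.4, -0.9]
opening: 0.0878
gripper_force: 0.0
clock: 3.2
tool_pos: [0.3824, 0.0411, 0.306]
orientation: [-180.0, 0.0, -105.7]
force: [0.1, 0.4, -0.5]
opening: 0.0879
gripper_force: 0.0
t 3.2 tcp [0.3824 0.0411 0.306 ] rpy [-1.8000e+02  2.0000e-02 -1.0569e+02] j [ 36.  -10.8 -26.8  -0.  -74.  -51.7] F [ 0.1  0.4 -0.5] open 0.0879 gf 0.0
shift [ 2.014 -1.128  0.559] rot [-0.     0.     0.079]
```

```bash
python3 -m creep '[{"grip":0,"delta_pos":[0.5,-0.28,0],"rotation":[0,0,0]},{"grip":0,"delta_pos":[1,-0.56,0],"rotation":[0,0,0]},{"grip":0,"delta_pos":[1,-0.56,0],"rotation":[0,0,0]}]' >/dev/null
python3 -m creep '[{"grip":0,"delta_pos":[0.5,-0.28,0],"rotation":[0,0,0]},{"grip":0,"delta_pos":[1,-0.57,0.4],"rotation":[0,0,0]},{"grip":0,"delta_pos":[1,-0.57,0.5],"rotation":[0,0,0]},{"grip":0,"delta_pos":[1,-0.57,0.5],"rotation":[0,0,0]}]'
cat >> h.py <<'E'
J=dict(a=[.4365,-.1833],b=[.4188,-.3032],c=[.4367,-.4085],d=[.5593,-.4408])
def meas(ks,two=True):
    s,t=ctrl.snapshot("scene"),ctrl.snapshot("top")
    for k in ks:
        try:
            X=[*J[k],H[k]]; hs,ht=hole(s,proj(s,[X])[0]),hole(t,proj(t,[X])[0]); print(k,np.round(tri(s,hs,t,ht)[0],4),"gap",round(tri(s,hs,t,ht)[1],4))
        except Exception as e: print(k,"?",e)
    return s,t
def bowlpos(s):
    x,y=proj(s,[[.622,-.245,.01]])[0].astype(int); m=bowl(s); l=cv2.connectedComponents(m)[1]
    l=cv2.connectedComponents(m)[1]; i=l[y,x]; cc=cv2.convexHull(max(cv2.findContours((l==i).astype(np.uint8),0,1)[0],key=len)).reshape(-1,2)
    P=plane(s,cc,.055)[:,:2]; q=np.linalg.lstsq(np.c_[2*P,np.ones(len(P))],(P**2).sum(1),rcond=None)[0]; print("bowl",np.round(q[:2],4),"r",np.sqrt(q[2]+q[0]**2+q[1]**2))
E
python3 -c "
from h import *
st();to([.4365,-.1833,.135])
s,t=meas('abcd');bowlpos(s)
cv2.imwrite('pics/h1.png',crop(s,130,80,200,150,4,1.2))"
```

```text
clock: 3.9
tool_pos: [0.4373, -0.1839, 0.2522]
orientation: [179.6, -0.1, -105.6]
force: [-0.9, 0.6, 0.2]
opening: 0.0876
gripper_force: 0.0
t 3.9 tcp [ 0.4373 -0.1839  0.2522] rpy [ 1.7964e+02 -5.0000e-02 -1.0556e+02] j [  1.    1.4 -23.1  -0.1 -65.9 -16.5] F [-0.9  0.6  0.2] open 0.0876 gf 0.0
shift [-0.004  0.002  1.172] rot 0
a [ 0.4445 -0.185   0.1453] gap 0.0049
b [ 0.4186 -0.3032  0.1208] gap 0.0017
c [ 0.4366 -0.4071  0.1031] gap 0.0011
d [ 0.559  -0.4407  0.0879] gap 0.0015
bowl [ 0.6231 -0.2431] r 0.08532908362828992
```

View pics/h1.png

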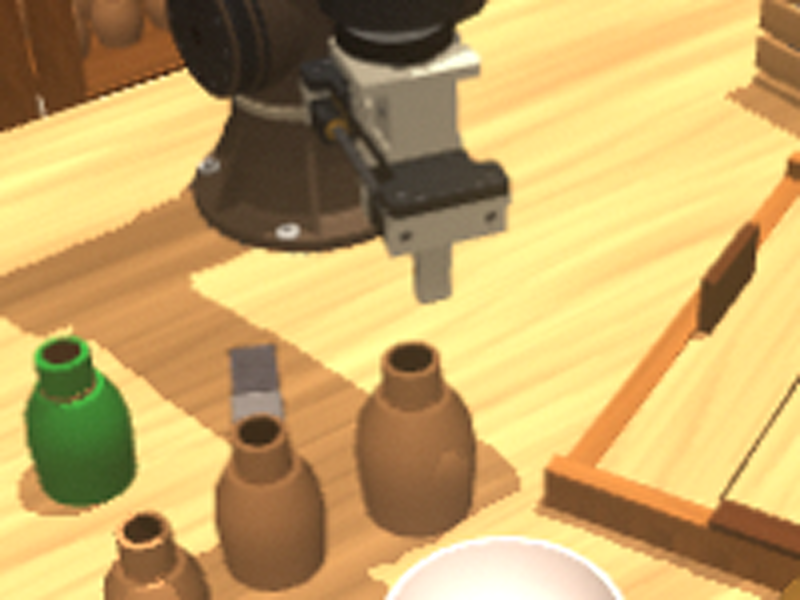

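The fingers at crop (432,275) hover above jar a's mouth (412,355). Its reading was disturbed only by the arm overhead. I'll descend and grip.

```bash
python3 -m creep '[{"grip":0,"delta_pos":[0,0,0.3],"rotation":[0,0,0]},{"grip":0,"delta_pos":[0,0,0.6],"rotation":[0,0,0]},{"grip":0,"delta_pos":[0,0,0.85],"rotation":[0,0,0]},{"grip":0,"delta_pos":[0,0,1],"rotation":[0,0,0]},{"grip":0,"delta_pos":[0,0,1],"rotation":[0,0,0]}]'
python3 -m creep '[{"grip":0,"delta_pos":[0,0,0.1],"rotation":[0,0,0]},{"grip":0,"delta_pos":[0,0,0.17],"rotation":[0,0,0]},{"grip":0.5,"delta_pos":[0,0,0.17],"rotation":[0,0,0]},{"grip":1,"delta_pos":[0,0,0.17],"rotation":[0,0,0]},{"grip":1,"delta_pos":[0,0,0.17],"rotation":[0,0,0]}]'
python3 -m creep '[{"grip":1,"delta_pos":[0,0,0],"rotation":[0,0,0]},{"grip":1,"delta_pos":[0,0,0],"rotation":[0,0,0]},{"grip":1,"delta_pos":[0,0,0],"rotation":[0,0,0]},{"grip":1,"delta_pos":[0,0,0],"rotation":[0,0,0]}]'
python3 -c "
from h import *
st()"
```

```text
clock: 4.5
tool_pos: [0.4378, -0.1813, 0.1553]
orientation: [179.9, -0.0, -105.3]
force: [1.3, -0.2, 0.8]
opening: 0.0879
gripper_force: 0.0
clock: 5.0
tool_pos: [0.4384, -0.1825, 0.1394]
orientation: [-180.0, 0.0, -105.4]
force: [-0.5, -0.1, 0.2]
opening: 0.069
gripper_force: 0.0
clock: 5.4
tool_pos: [0.4375, -0.1825, 0.1389]
orientation: [179.9, -0.0, -105.4]
force: [-2.6, 0.8, 2.8]
opening: 0.0435
gripper_force: 30.0
t 5.4 tcp [ 0.4375 -0.1825  0.1389] rpy [ 1.7995e+02 -1.0000e-02 -1.0537e+02] j [  1.2   7.7 -32.6  -0.  -49.7 -16.6] F [-2.6  0.8  2.8] open 0.0435 gf 30.0
```

```bash
for i in 1 2; do python3 -m creep '[{"grip":1,"delta_pos":[0,0,-0.1],"rotation":[0,0,0]},{"grip":1,"delta_pos":[0,0,-0.3],"rotation":[0,0,0]},{"grip":1,"delta_pos":[0,0,-0.55],"rotation":[0,0,0]},{"grip":1,"delta_pos":[0,0,-0.75],"rotation":[0,0,0]},{"grip":1,"delta_pos":[0,0,-0.85],"rotation":[0,0,0]}]'; done
python3 -c "
from h import *
st();s=ctrl.snapshot('scene');bowlpos(s);to([.622,-.244,.30])"
```

```text
clock: 5.9
tool_pos: [0.4387, -0.1825, 0.2259]
orientation: [-179.9, 0.0, -105.4]
force: [0.7, -0.5, -5.5]
opening: 0.0434
gripper_force: 30.0
clock: 6.4
tool_pos: [0.4384, -0.1825, 0.3101]
orientation: [-179.9, 0.0, -105.4]
force: [0.7, -0.1, -4.3]
opening: 0.0432
gripper_force: 30.0
t 6.4 tcp [ 0.4384 -0.1825  0.3101] rpy [-1.7994e+02  1.0000e-02 -1.0535e+02] j [  1.2  -0.9 -17.8   0.  -73.1 -16.6] F [ 0.7 -0.1 -4.3] open 0.0432 gf 30.0
bowl [ 0.6232 -0.2432] r 0.0854255290901195
shift [ 0.106 -1.93   0.114] rot 0
```

```bash
for i in 1 2; do python3 -m creep '[{"grip":1,"delta_pos":[0.01,-0.15,0],"rotation":[0,0,0]},{"grip":1,"delta_pos":[0.02,-0.4,0.02],"rotation":[0,0,0]},{"grip":1,"delta_pos":[0.04,-0.65,0.03],"rotation":[0,0,0]},{"grip":1,"delta_pos":[0.05,-0.85,0.05],"rotation":[0,0,0]},{"grip":1,"delta_pos":[0.05,-0.96,0.05],"rotation":[0,0,0]}]' >/dev/null; done
for i in 1 2; do python3 -m creep '[{"grip":1,"delta_pos":[0,0,0],"rotation":[0.03,0,0]},{"grip":1,"delta_pos":[0,0,0],"rotation":[0.09,0,0]},{"grip":1,"delta_pos":[0,0,0],"rotation":[0.15,0,0]},{"grip":1,"delta_pos":[0,0,0],"rotation":[0.21,0,0]},{"grip":1,"delta_pos":[0,0,0],"rotation":[0.25,0,0]}]'; done
python3 -m creep '[{"grip":1,"delta_pos":[0,0,0],"rotation":[0,0,0]},{"grip":1,"delta_pos":[0,0,0],"rotation":[0,0,0]},{"grip":1,"delta_pos":[0,0,0],"rotation":[0,0,0]}]' 
python3 -c "
from h import *
st();s=ctrl.snapshot('scene');t=ctrl.snapshot('top');bowlpos(s);
cv2.imwrite('pics/p1.png',np.hstack([crop(s,150,100,150,170,2.6,1.2),crop(t,220,80,150,170,2.6,1.8)]))"
```

```text
clock: 7.95
tool_pos: [0.6189, -0.2426, 0.2983]
orientation: [-157.4, 0.0, -105.4]
force: [-0.4, -1.1, -4.3]
opening: 0.0433
gripper_force: 30.0
clock: 8.45
tool_pos: [0.6239, -0.2666, 0.3209]
orientation: [-137.9, -1.0, -106.3]
force: [1.3, -4.8, -0.2]
opening: 0.0433
gripper_force: 30.0
clock: 8.75
tool_pos: [0.6244, -0.2684, 0.3216]
orientation: [-137.8, -1.0, -106.5]
force: [0.1, 1.2, -4.2]
opening: 0.0432
gripper_force: 30.0
t 8.75 tcp [ 0.6244 -0.2684  0.3216] rpy [-137.85   -0.99 -106.47] j [ -9.8  -1.1 -44.7  49.1  -6.9 -53.2] F [ 0.1  1.2 -4.2] open 0.0432 gf 30.0
bowl [ 0.6235 -0.2429] r 0.08484128014593986
```

View pics/p1.png

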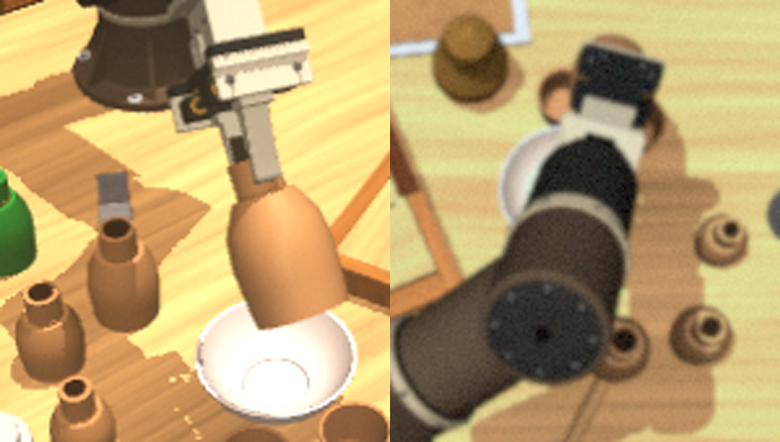

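The picture shows jar a tipped, with its mouth at left crop (255,175) above the bowl and the foot swung away from the robot. Tool tilt is 42°, the mouth is 25 mm from the bowl's middle, and there is no slip. I'll hold it, then bring it level.

```bash
for i in 1 2 3; do python3 -m creep '[{"grip":1,"delta_pos":[0,0,0],"rotation":[0,0,0]},{"grip":1,"delta_pos":[0,0,0],"rotation":[0,0,0]},{"grip":1,"delta_pos":[0,0,0],"rotation":[0,0,0]},{"grip":1,"delta_pos":[0,0,0],"rotation":[0,0,0]},{"grip":1,"delta_pos":[0,0,0],"rotation":[0,0,0]}]' |sed -n 2,3p; done
for i in 1 2; do python3 -m creep '[{"grip":1,"delta_pos":[0,0,0],"rotation":[-0.03,0,0]},{"grip":1,"delta_pos":[0,0,0],"rotation":[-0.08,0,0]},{"grip":1,"delta_pos":[0,0,0],"rotation":[-0.14,0,0]},{"grip":1,"delta_pos":[0,0,0],"rotation":[-0.19,0,0]},{"grip":1,"delta_pos":[0,0,0],"rotation":[-0.23,0,0]}]'; done
python3 -c "
from h import *
st();to([.577,.041,.30],pose(-105))"
```

```text
tool_pos: [0.6245, -0.2678, 0.3218]
orientation: [-137.8, -1.0, -106.4]
tool_pos: [0.6244, -0.2678, 0.3218]
orientation: [-137.8, -1.0, -106.4]
tool_pos: [0.6245, -0.2677, 0.3218]
orientation: [-137.8, -1.0, -106.4]
clock: 10.85
tool_pos: [0.626, -0.2667, 0.3231]
orientation: [-158.6, -0.9, -106.3]
force: [-0.4, -1.2, -5.0]
opening: 0.043
gripper_force: 30.0
clock: 11.35
tool_pos: [0.6255, -0.2677, 0.3219]
orientation: [-179.3, -1.0, -106.4]
force: [-0.3, -0.8, -4.9]
opening: 0.0432
gripper_force: 30.0
t 11.35 tcp [ 0.6255 -0.2677  0.3219] rpy [-179.3    -0.96 -106.37] j [ -6.2  18.7   7.    1.1 -77.7 -10.4] F [-0.3 -0.8 -4.9] open 0.0432 gf 30.0
shift [-2.828  1.338  0.155] rot [-0.008 -0.011 -0.015]
```

```bash
for i in 1 2 3 4 5 6; do python3 -m creep '[{"grip":1,"delta_pos":[-0.15,0.1,0],"rotation":[0,0,0]},{"grip":1,"delta_pos":[-0.35,0.22,0],"rotation":[0,0,0]},{"grip":1,"delta_pos":[-0.55,0.35,0],"rotation":[0,0,0]},{"grip":1,"delta_pos":[-0.75,0.47,0],"rotation":[0,0,0]},{"grip":1,"delta_pos":[-0.85,0.53,0],"rotation":[0,0,0]}]' >/dev/null; done
for i in 1 2; do python3 -m creep '[{"grip":1,"delta_pos":[0,0,0],"rotation":[0,0,-0.04]},{"grip":1,"delta_pos":[0,0,0],"rotation":[0,0,-0.09]},{"grip":1,"delta_pos":[0,0,0],"rotation":[0,0,-0.14]},{"grip":1,"delta_pos":[0,0,0],"rotation":[0,0,-0.19]},{"grip":1,"delta_pos":[0,0,0],"rotation":[-0.004,-0.005,-0.22]}]' >/dev/null; done
python3 -c "
from h import *
st();to([.4603,.3115,.186],pose(-66.6))"
```

```text
t 15.35 tcp [0.4633 0.3104 0.3084] rpy [179.6   -0.24 -66.6 ] j [ 53.9   7.8  -8.5   0.  -74.1 -30.5] F [ 0.4  0.4 -4.3] open 0.0432 gf 30.0
shift [-0.027  0.015  1.224] rot [ 0.004 -0.003  0.   ]
```

```bash
python3 -m creep '[{"grip":1,"delta_pos":[0,0,0.15],"rotation":[0,0,0]},{"grip":1,"delta_pos":[-0.01,0,0.4],"rotation":[0,0,0]},{"grip":1,"delta_pos":[-0.02,0.01,0.65],"rotation":[0,0,0]},{"grip":1,"delta_pos":[-0.03,0.01,0.85],"rotation":[0,0,0]},{"grip":1,"delta_pos":[-0.03,0.01,0.97],"rotation":[0.004,-0.003,0]}]' >/dev/null
python3 -m creep '[{"grip":1,"delta_pos":[0,0,0.1],"rotation":[0,0,0]},{"grip":1,"delta_pos":[0,0,0.2],"rotation":[0,0,0]},{"grip":1,"delta_pos":[0,0,0.26],"rotation":[0,0,0]},{"grip":1,"delta_pos":[0,0,0.28],"rotation":[0,0,0]},{"grip":1,"delta_pos":[0,0,0.28],"rotation":[0,0,0]}]'
python3 -m creep '[{"grip":1,"delta_pos":[0,0,0.02],"rotation":[0,0,0]},{"grip":1,"delta_pos":[0,0,0.04],"rotation":[0,0,0]},{"grip":1,"delta_pos":[0,0,0.05],"rotation":[0,0,0]},{"grip":1,"delta_pos":[0,0,0.05],"rotation":[0,0,0]},{"grip":1,"delta_pos":[0,0,0.05],"rotation":[0,0,0]}]'
```

```text
clock: 16.35
tool_pos: [0.4606, 0.3128, 0.1834]
orientation: [180.0, 0.0, -66.8]
force: [-0.4, 0.3, -4.0]
opening: 0.0433
gripper_force: 30.0
clock: 16.85
tool_pos: [0.4605, 0.3128, 0.1784]
orientation: [180.0, 0.1, -66.8]
force: [0.1, -0.4, -5.3]
opening: 0.0435
gripper_force: 30.0
```

```bash
python3 -m creep '[{"grip":1,"delta_pos":[0,0,0.01],"rotation":[0,0,0]},{"grip":1,"delta_pos":[0,0,0.02],"rotation":[0,0,0]},{"grip":1,"delta_pos":[0,0,0.03],"rotation":[0,0,0]},{"grip":1,"delta_pos":[0,0,0.03],"rotation":[0,0,0]},{"grip":1,"delta_pos":[0,0,0.03],"rotation":[0,0,0]}]'
python3 -m creep '[{"grip":0.85,"delta_pos":[0,0,0],"rotation":[0,0,0]},{"grip":0.6,"delta_pos":[0,0,0],"rotation":[0,0,0]},{"grip":0.2,"delta_pos":[0,0,0],"rotation":[0,0,0]},{"grip":0.2,"delta_pos":[0,0,0],"rotation":[0,0,0]},{"grip":0.2,"delta_pos":[0,0,0],"rotation":[0,0,0]}]'
python3 -m creep '[{"grip":0.2,"delta_pos":[0,0,0],"rotation":[0,0,0]},{"grip":0.2,"delta_pos":[0,0,-0.1],"rotation":[0,0,0]},{"grip":0.2,"delta_pos":[0,0,-0.4],"rotation":[0,0,0]},{"grip":0.2,"delta_pos":[0,0,-0.8],"rotation":[0,0,0]},{"grip":0.2,"delta_pos":[0,0,-1],"rotation":[0,0,0]}]' 
python3 -c "
from h import *
st();J['a']=[.4603,.3115];H['a']=.176;s,t=meas('bcd');bowlpos(s);to([.419,-.303,.28],pose(-105))
cv2.imwrite('pics/a1.png',np.hstack([crop(s,280,60,140,150,2.8,1.2),crop(t,55,95,140,150,2.8,1.8)]))"
```

```text
clock: 17.35
tool_pos: [0.4611, 0.3138, 0.177]
orientation: [-179.9, 0.1, -66.7]
force: [-1.8, 0.6, 7.0]
opening: 0.0435
gripper_force: 30.0
clock: 17.85
tool_pos: [0.4606, 0.3128, 0.1755]
orientation: [180.0, 0.1, -66.8]
force: [1.3, 1.0, -0.9]
opening: 0.0616
gripper_force: 0.0
clock: 18.35
tool_pos: [0.4616, 0.3133, 0.2796]
orientation: [-179.8, 0.1, -66.7]
force: [0.2, 0.3, 0.7]
opening: 0.0701
gripper_force: 0.0
t 18.35 tcp [0.4616 0.3133 0.2796] rpy [-1.7979e+02  1.1000e-01 -6.6740e+01] j [ 54.3   8.3 -11.7   0.  -69.8 -31. ] F [0.2 0.3 0.7] open 0.0701 gf 0.0
b [ 0.4185 -0.3032  0.1209] gap 0.0018
c [ 0.4367 -0.4085  0.1032] gap 0.0012
d [ 0.5592 -0.4407  0.088 ] gap 0.0016
bowl [ 0.6231 -0.2431] r 0.08526850061193215
shift [ 5.498  2.83  -0.036] rot [-0.003  0.003  0.425]
```

View pics/a1.png

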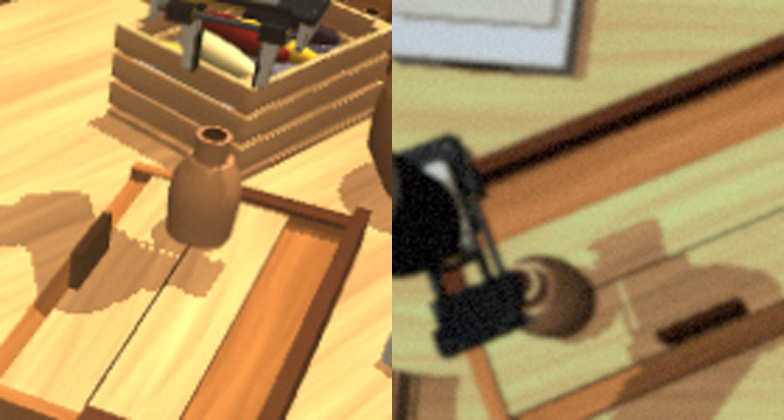

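Jar a stands upright on the line (left crop (205,190), with the line at its foot). Next is jar b, re-measured at (0.4186, -0.3032).

```bash
for i in 1 2 3 4 5 6; do python3 -m creep '[{"grip":0,"delta_pos":[0.4,0.21,0],"rotation":[0,0,0]},{"grip":0,"delta_pos":[0.8,0.42,0],"rotation":[0,0,0]},{"grip":0,"delta_pos":[0.92,0.47,0],"rotation":[0,0,0]}]' >/dev/null; done
python3 -m creep '[{"grip":0,"delta_pos":[0,0,0],"rotation":[0,0,0.09]},{"grip":0,"delta_pos":[0,0,0],"rotation":[0,0,0.18]},{"grip":0,"delta_pos":[0,0,0],"rotation":[0,0,0.26]},{"grip":0,"delta_pos":[0,0,0],"rotation":[0,0,0.31]},{"grip":0,"delta_pos":[0,0,0],"rotation":[0,0,0.31]}]'
python3 -c "
from h import *
st();to([.4188,-.3028,.117],pose(-95));meas('b')"
```

```text
clock: 20.75
tool_pos: [0.4196, -0.3053, 0.2748]
orientation: [179.9, 0.0, -94.7]
force: [0.6, 0.5, -1.2]
opening: 0.0873
gripper_force: 0.0
t 20.75 tcp [ 0.4196 -0.3053  0.2748] rpy [ 1.7993e+02  4.0000e-02 -9.4720e+01] j [-14.4   4.8 -16.3  -0.  -68.9   9.7] F [ 0.6  0.5 -1.2] open 0.0873 gf 0.0
shift [-0.023  0.008  1.578] rot [0.001 0.    0.003]
b [ 0.4387 -0.3166  0.1416] gap 0.0075
```

```bash
python3 -m creep '[{"grip":0,"delta_pos":[-0.02,0.01,0.3],"rotation":[0,0,0]},{"grip":0,"delta_pos":[-0.02,0.01,0.7],"rotation":[0,0,0]},{"grip":0,"delta_pos":[-0.02,0.01,1],"rotation":[0,0,0]},{"grip":0,"delta_pos":[-0.02,0.01,1],"rotation":[0,0,0]}]' >/dev/null
python3 -m creep '[{"grip":0,"delta_pos":[0,0,0.25],"rotation":[0,0,0]},{"grip":0,"delta_pos":[0,0,0.45],"rotation":[0,0,0]},{"grip":0,"delta_pos":[0,0,0.59],"rotation":[0,0,0]},{"grip":0,"delta_pos":[0,0,0.59],"rotation":[0,0,0]},{"grip":0.5,"delta_pos":[0,0,0.59],"rotation":[0,0,0]}]'
for i in 1 2; do python3 -m creep '[{"grip":1,"delta_pos":[0,0,0],"rotation":[0,0,0]},{"grip":1,"delta_pos":[0,0,0],"rotation":[0,0,0]},{"grip":1,"delta_pos":[0,0,0],"rotation":[0,0,0]},{"grip":1,"delta_pos":[0,0,0],"rotation":[0,0,0]}]'; done
python3 -m creep '[{"grip":1,"delta_pos":[0,0,-0.1],"rotation":[0,0,0]},{"grip":1,"delta_pos":[0,0,-0.3],"rotation":[0,0,0]},{"grip":1,"delta_pos":[0,0,-0.55],"rotation":[0,0,0]},{"grip":1,"delta_pos":[0,0,-0.8],"rotation":[0,0,0]},{"grip":1,"delta_pos":[0,0,-1],"rotation":[0,0,0]}]'
python3 -m creep '[{"grip":1,"delta_pos":[0,0,-0.2],"rotation":[0,0,0]},{"grip":1,"delta_pos":[0,0,-0.45],"rotation":[0,0,0]},{"grip":1,"delta_pos":[0,0,-0.65],"rotation":[0,0,0]},{"grip":1,"delta_pos":[0,0,-0.8],"rotation":[0,0,0]},{"grip":1,"delta_pos":[0,0,-0.8],"rotation":[0,0,0]}]' 
python3 -c "
from h import *
st();s=ctrl.snapshot('scene');bowlpos(s);to([.622,-.244,.30],pose(-95))"
```

```text
clock: 21.75
tool_pos: [0.4192, -0.3039, 0.1175]
orientation: [-180.0, -0.0, -94.6]
force: [-1.4, 0.0, 0.2]
opening: 0.0836
gripper_force: 0.0
clock: 22.15
tool_pos: [0.4184, -0.3036, 0.1165]
orientation: [180.0, 0.0, -94.7]
force: [0.5, 0.3, -0.4]
opening: 0.0535
gripper_force: 0.0
clock: 22.55
tool_pos: [0.4181, -0.3036, 0.1161]
orientation: [179.9, 0.0, -94.7]
force: [-1.4, 1.1, 4.2]
opening: 0.0417
gripper_force: 30.0
clock: 23.05
tool_pos: [0.4182, -0.3035, 0.2175]
orientation: [180.0, 0.0, -94.7]
force: [0.7, -0.2, -4.3]
opening: 0.0415
gripper_force: 30.0
clock: 23.55
tool_pos: [0.419, -0.3039, 0.2982]
orientation: [-179.9, -0.0, -94.7]
force: [1.5, 0.1, -3.9]
opening: 0.0411
gripper_force: 30.0
t 23.55 tcp [ 0.419  -0.3039  0.2982] rpy [-1.7987e+02 -2.0000e-02 -9.4660e+01] j [-14.2   3.8 -14.4  -0.  -71.7   9.6] F [ 1.5  0.1 -3.9] open 0.0411 gf 30.0
bowl [ 0.6231 -0.243 ] r 0.08534227263867328
shift [-0.759 -1.98  -0.033] rot [-0.     0.     0.004]
```

```bash
for i in 1 2; do python3 -m creep '[{"grip":1,"delta_pos":[-0.05,-0.15,0],"rotation":[0,0,0]},{"grip":1,"delta_pos":[-0.15,-0.4,0],"rotation":[0,0,0]},{"grip":1,"delta_pos":[-0.25,-0.65,0],"rotation":[0,0,0]},{"grip":1,"delta_pos":[-0.34,-0.88,0],"rotation":[0,0,0]},{"grip":1,"delta_pos":[-0.38,-1,-0.02],"rotation":[0,0,0]}]' >/dev/null; done
for i in 1 2; do python3 -m creep '[{"grip":1,"delta_pos":[0,0,0],"rotation":[0.03,0,0]},{"grip":1,"delta_pos":[0,0,0],"rotation":[0.09,0,0]},{"grip":1,"delta_pos":[0,0,0],"rotation":[0.15,0,0]},{"grip":1,"delta_pos":[0,0,0],"rotation":[0.21,0,0]},{"grip":1,"delta_pos":[0,0,0],"rotation":[0.25,0,0]}]'|sed -n 1,3p; done
for i in 1 2 3; do python3 -m creep '[{"grip":1,"delta_pos":[0,0,0],"rotation":[0,0,0]},{"grip":1,"delta_pos":[0,0,0],"rotation":[0,0,0]},{"grip":1,"delta_pos":[0,0,0],"rotation":[0,0,0]},{"grip":1,"delta_pos":[0,0,0],"rotation":[0,0,0]},{"grip":1,"delta_pos":[0,0,0],"rotation":[0,0,0]}]'|sed -n 1,3p; done
python3 -c "
from h import *
st();s=ctrl.snapshot('scene');bowlpos(s)
cv2.imwrite('pics/p2.png',crop(s,150,80,150,190,3,1.2))"
```

```text
clock: 25.1
tool_pos: [0.6225, -0.2443, 0.2998]
orientation: [-157.4, 0.0, -94.7]
clock: 25.6
tool_pos: [0.6217, -0.2443, 0.2987]
orientation: [-135.0, 0.0, -94.7]
clock: 26.1
tool_pos: [0.6244, -0.2442, 0.3]
orientation: [-135.1, 0.0, -94.7]
clock: 26.6
tool_pos: [0.6239, -0.2442, 0.2999]
orientation: [-135.1, 0.0, -94.7]
clock: 27.1
tool_pos: [0.6239, -0.2442, 0.2999]
orientation: [-135.1, 0.0, -94.7]
t 27.1 tcp [ 0.6239 -0.2442  0.2999] rpy [-1.3506e+02  3.0000e-02 -9.4660e+01] j [ -4.8  -0.1 -32.3  -0.6 -12.9   0.6] F [-0.5  0.1 -3.9] open 0.0417 gf 30.0
bowl [ 0.6235 -0.2425] r 0.08490896307156572
```

View pics/p2.png

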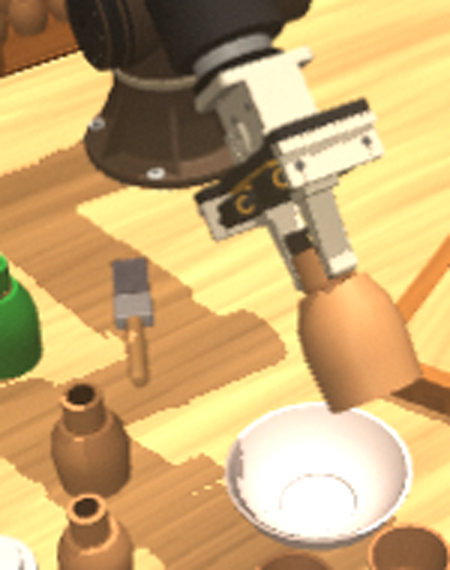

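Jar b is tipped at 45° over the bowl (crop mouth ~(310,255), bowl centre (318,475)), in line with the fingers. I'll level it and carry it to slot b.

```bash
for i in 1 2; do python3 -m creep '[{"grip":1,"delta_pos":[0,0,0],"rotation":[-0.03,0,0]},{"grip":1,"delta_pos":[0,0,0],"rotation":[-0.09,0,0]},{"grip":1,"delta_pos":[0,0,0],"rotation":[-0.15,0,0]},{"grip":1,"delta_pos":[0,0,0],"rotation":[-0.21,0,0]},{"grip":1,"delta_pos":[0,0,0],"rotation":[-0.25,0,0]}]'>/dev/null; done
for i in 1 2 3 4 5; do python3 -m creep '[{"grip":1,"delta_pos":[-0.16,0.06,0],"rotation":[0,0,0]},{"grip":1,"delta_pos":[-0.38,0.14,0],"rotation":[0,0,0]},{"grip":1,"delta_pos":[-0.6,0.21,0],"rotation":[0,0,0]},{"grip":1,"delta_pos":[-0.8,0.28,0],"rotation":[0,0,0]},{"grip":1,"delta_pos":[-0.9,0.32,0],"rotation":[0,0,0]}]' >/dev/null; done
python3 -m creep '[{"grip":1,"delta_pos":[0,0,0],"rotation":[0,0,-0.06]},{"grip":1,"delta_pos":[0,0,0],"rotation":[0,0,-0.14]},{"grip":1,"delta_pos":[0,0,0],"rotation":[0,0,-0.22]},{"grip":1,"delta_pos":[0,0,0],"rotation":[0,0,-0.29]},{"grip":1,"delta_pos":[0,0,0],"rotation":[0,0,-0.31]}]'
python3 -c "
from h import *
J['a']=[.4605,.313];H['a']=.176
st();to([.5009,.2179,.158],pose(-66.6));meas('a')"
```

```text
clock: 31.15
tool_pos: [0.5012, 0.2168, 0.3003]
orientation: [180.0, 0.0, -66.6]
force: [-0.4, -0.5, -3.5]
opening: 0.0416
gripper_force: 30.0
t 31.15 tcp [0.5012 0.2168 0.3003] rpy [ 1.7997e+02  4.0000e-02 -6.6550e+01] j [ 43.9   6.6 -10.9  -0.  -72.5 -20.5] F [-0.4 -0.5 -3.5] open 0.0416 gf 30.0
shift [-0.011 -0.002  1.423] rot [0.    0.    0.001]
a ? min() iterable argument is empty
```

```bash
python3 -m creep '[{"grip":1,"delta_pos":[0,0,0.15],"rotation":[0,0,0]},{"grip":1,"delta_pos":[-0.01,0,0.4],"rotation":[0,0,0]},{"grip":1,"delta_pos":[-0.01,0,0.65],"rotation":[0,0,0]},{"grip":1,"delta_pos":[-0.01,0,0.87],"rotation":[0,0,0]},{"grip":1,"delta_pos":[-0.01,0,1],"rotation":[0,0,0]}]' >/dev/null
python3 -m creep '[{"grip":1,"delta_pos":[0,0,0.18],"rotation":[0,0,0]},{"grip":1,"delta_pos":[0,0,0.32],"rotation":[0,0,0]},{"grip":1,"delta_pos":[0,0,0.4],"rotation":[0,0,0]},{"grip":1,"delta_pos":[0,0,0.43],"rotation":[0,0,0]},{"grip":1,"delta_pos":[0,0,0.43],"rotation":[0,0,0]}]'
python3 -m creep '[{"grip":1,"delta_pos":[0,0,0.02],"rotation":[0,0,0]},{"grip":1,"delta_pos":[0,0,0.03],"rotation":[0,0,0]},{"grip":1,"delta_pos":[0,0,0.04],"rotation":[0,0,0]},{"grip":1,"delta_pos":[0,0,0.05],"rotation":[0,0,0]},{"grip":1,"delta_pos":[0,0,0.05],"rotation":[0,0,0]}]'
```

```text
clock: 32.25
tool_pos: [0.5008, 0.2183, 0.1575]
orientation: [180.0, 0.0, -66.8]
force: [-0.9, 0.6, -3.9]
opening: 0.0416
gripper_force: 30.0
clock: 32.75
tool_pos: [0.5004, 0.2183, 0.1522]
orientation: [180.0, 0.1, -66.8]
force: [-0.8, 0.6, -4.5]
opening: 0.0413
gripper_force: 30.0
```

```bash
python3 -m creep '[{"grip":1,"delta_pos":[0,0,0.01],"rotation":[0,0,0]},{"grip":1,"delta_pos":[0,0,0.02],"rotation":[0,0,0]},{"grip":1,"delta_pos":[0,0,0.02],"rotation":[0,0,0]}]'
python3 -m creep '[{"grip":0.85,"delta_pos":[0,0,0],"rotation":[0,0,0]},{"grip":0.6,"delta_pos":[0,0,0],"rotation":[0,0,0]},{"grip":0.2,"delta_pos":[0,0,0],"rotation":[0,0,0]},{"grip":0.2,"delta_pos":[0,0,0],"rotation":[0,0,0]},{"grip":0.2,"delta_pos":[0,0,0],"rotation":[0,0,0]}]'
python3 -m creep '[{"grip":0.2,"delta_pos":[0,0,0],"rotation":[0,0,0]},{"grip":0.2,"delta_pos":[0,0,-0.1],"rotation":[0,0,0]},{"grip":0.2,"delta_pos":[0,0,-0.4],"rotation":[0,0,0]},{"grip":0.2,"delta_pos":[0,0,-0.8],"rotation":[0,0,0]},{"grip":0.2,"delta_pos":[0,0,-1],"rotation":[0,0,0]}]' 
python3 -m creep '[{"grip":0.2,"delta_pos":[0,0,-0.2],"rotation":[0,0,0]},{"grip":0.2,"delta_pos":[0,0,-0.2],"rotation":[0,0,0]}]' >/dev/null
python3 -c "
from h import *
st();s,t=meas('cd');bowlpos(s);to([.4367,-.4085,.28],pose(-95))
cv2.imwrite('pics/b1.png',np.hstack([crop(s,280,60,140,150,2.8,1.2),crop(t,55,95,140,150,2.8,1.8)]))"
```

```text
clock: 33.05
tool_pos: [0.5016, 0.2188, 0.1521]
orientation: [-179.9, 0.0, -66.7]
force: [-1.5, -0.1, 8.9]
opening: 0.0413
gripper_force: 30.0
clock: 33.55
tool_pos: [0.5006, 0.2184, 0.1504]
orientation: [180.0, 0.1, -66.8]
force: [0.6, 0.1, -0.3]
opening: 0.0598
gripper_force: 0.0
clock: 34.05
tool_pos: [0.5017, 0.2188, 0.2544]
orientation: [-179.8, 0.1, -66.7]
force: [1.2, -0.1, 1.3]
opening: 0.0699
gripper_force: 0.0
t 34.25 tcp [0.5019 0.219  0.2743] rpy [-1.797e+02  1.100e-01 -6.674e+01] j [ 44.1   7.4 -13.4   0.  -68.8 -20.8] F [-0.   0.3  0. ] open 0.0699 gf 0.0
c [ 0.4526 -0.3876  0.1038] gap 0.0044
d [ 0.559  -0.4406  0.0879] gap 0.0016
bowl [ 0.6232 -0.2431] r 0.08533997204994788
shift [ 5.508  3.06  -0.1  ] rot [-0.     0.001  0.314]
```

View pics/b1.png

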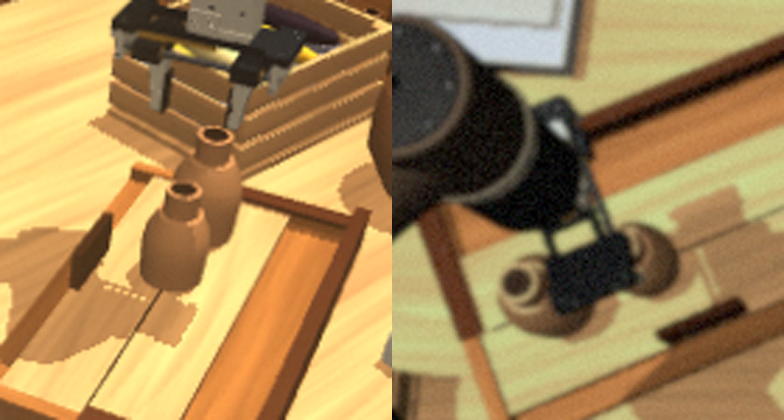

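Jars a and b stand upright on the line. Jar c has been knocked by about 26 mm, so I'll remeasure it with a better starting window.

```bash
python3 -c "
from h import *
J['c']=[.4526,-.3876];s,t=meas('c');meas('c')
cv2.imwrite('pics/c4.png',np.hstack([crop(s,140,180,80,100,5,1.2),crop(t,300,150,80,100,5,1.8)]))"
```

```text
c [ 0.4541 -0.3832  0.1031] gap 0.0018
c [ 0.4541 -0.3831  0.1029] gap 0.0014
```

View pics/c4.png

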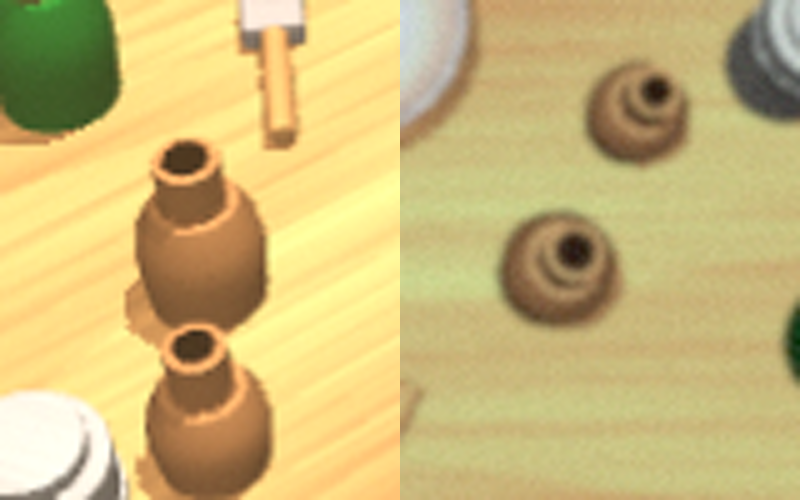

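Jar c is upright at (0.454, -0.383), with its mouth at left crop (186,157) and right crop (575,250). Going for it.

```bash
for i in 1 2 3 4 5 6; do python3 -m creep '[{"grip":0,"delta_pos":[0.4,0.21,0],"rotation":[0,0,0]},{"grip":0,"delta_pos":[0.8,0.42,0],"rotation":[0,0,0]},{"grip":0,"delta_pos":[0.89,0.47,0],"rotation":[0,0,0]}]' >/dev/null; done
python3 -m creep '[{"grip":0,"delta_pos":[0,0,0],"rotation":[0,0,0.09]},{"grip":0,"delta_pos":[0,0,0],"rotation":[0,0,0.18]},{"grip":0,"delta_pos":[0,0,0],"rotation":[0,0,0.26]},{"grip":0,"delta_pos":[0,0,0],"rotation":[0,0,0.31]},{"grip":0,"delta_pos":[0,0,0],"rotation":[0,0,0.31]}]'
python3 -c "
from h import *
st();to([.454,-.383,.098],pose(-95));meas('d')"
```

```text
clock: 36.85
tool_pos: [0.4527, -0.3828, 0.2696]
orientation: [179.9, 0.1, -94.7]
force: [-0.3, 0.3, 0.3]
opening: 0.0875
gripper_force: 0.0
t 36.85 tcp [ 0.4527 -0.3828  0.2696] rpy [ 1.7992e+02  5.0000e-02 -9.4700e+01] j [-21.4  12.2  -8.2  -0.  -69.8  16.7] F [-0.3  0.3  0.3] open 0.0875 gf 0.0
shift [ 0.003 -0.016  1.716] rot [0.001 0.001 0.003]
d [ 0.542  -0.4315  0.0662] gap 0.0033
```

```bash
python3 -m creep '[{"grip":0,"delta_pos":[0,-0.01,0.3],"rotation":[0,0,0]},{"grip":0,"delta_pos":[0,-0.01,0.7],"rotation":[0,0,0]},{"grip":0,"delta_pos":[0,-0.01,1],"rotation":[0,0,0]},{"grip":0,"delta_pos":[0,-0.01,1],"rotation":[0,0,0]}]' >/dev/null
python3 -m creep '[{"grip":0,"delta_pos":[0,0,0.25],"rotation":[0,0,0]},{"grip":0,"delta_pos":[0,0,0.5],"rotation":[0,0,0]},{"grip":0,"delta_pos":[0,0,0.72],"rotation":[0,0,0]},{"grip":0,"delta_pos":[0,0,0.72],"rotation":[0,0,0]},{"grip":0.5,"delta_pos":[0,0,0.72],"rotation":[0,0,0]}]'
for i in 1 2; do python3 -m creep '[{"grip":1,"delta_pos":[0,0,0],"rotation":[0,0,0]},{"grip":1,"delta_pos":[0,0,0],"rotation":[0,0,0]},{"grip":1,"delta_pos":[0,0,0],"rotation":[0,0,0]},{"grip":1,"delta_pos":[0,0,0],"rotation":[0,0,0]},{"grip":1,"delta_pos":[0,0,0],"rotation":[0,0,0]}]'; done
python3 -m creep '[{"grip":1,"delta_pos":[0,0,-0.1],"rotation":[0,0,0]},{"grip":1,"delta_pos":[0,0,-0.3],"rotation":[0,0,0]},{"grip":1,"delta_pos":[0,0,-0.55],"rotation":[0,0,0]},{"grip":1,"delta_pos":[0,0,-0.8],"rotation":[0,0,0]},{"grip":1,"delta_pos":[0,0,-1],"rotation":[0,0,0]}]'>/dev/null
python3 -m creep '[{"grip":1,"delta_pos":[0,0,-0.2],"rotation":[0,0,0]},{"grip":1,"delta_pos":[0,0,-0.45],"rotation":[0,0,0]},{"grip":1,"delta_pos":[0,0,-0.7],"rotation":[0,0,0]},{"grip":1,"delta_pos":[0,0,-0.9],"rotation":[0,0,0]},{"grip":1,"delta_pos":[0,0,-1],"rotation":[0,0,0]}]' 
python3 -c "
from h import *
st();s,t=meas('d');bowlpos(s);to([.623,-.244,.30],pose(-95))"
```

```text
clock: 37.85
tool_pos: [0.4539, -0.3841, 0.0995]
orientation: [180.0, -0.0, -94.6]
force: [0.3, -0.6, 0.2]
opening: 0.0837
gripper_force: 0.0
clock: 38.35
tool_pos: [0.453, -0.3837, 0.0982]
orientation: [180.0, 0.0, -94.7]
force: [0.2, -0.4, 0.7]
opening: 0.0453
gripper_force: 0.0
clock: 38.85
tool_pos: [0.4531, -0.3837, 0.098]
orientation: [180.0, 0.0, -94.7]
force: [0.4, -0.7, 1.0]
opening: 0.0375
gripper_force: 30.0
clock: 39.85
tool_pos: [0.4531, -0.3839, 0.3001]
orientation: [-180.0, -0.0, -94.7]
force: [-0.2, -0.3, -2.2]
opening: 0.0374
gripper_force: 30.0
t 39.85 tcp [ 0.4531 -0.3839  0.3001] rpy [-179.95   -0.    -94.67] j [-21.4  11.3  -5.4  -0.  -73.3  16.8] F [-0.2 -0.3 -2.2] open 0.0374 gf 30.0
d [ 0.5474 -0.4374  0.0748] gap 0.004
bowl [ 0.6231 -0.243 ] r 0.08531851104762034
shift [-1.532 -1.578 -0.007] rot [-0.001 -0.     0.004]
```

```bash
for i in 1 2; do python3 -m creep '[{"grip":1,"delta_pos":[-0.13,-0.13,0],"rotation":[0,0,0]},{"grip":1,"delta_pos":[-0.3,-0.31,0],"rotation":[0,0,0]},{"grip":1,"delta_pos":[-0.5,-0.52,0],"rotation":[0,0,0]},{"grip":1,"delta_pos":[-0.67,-0.69,0],"rotation":[0,0,0]},{"grip":1,"delta_pos":[-0.77,-0.79,0],"rotation":[0,0,0]}]' >/dev/null; done
for i in 1 2; do python3 -m creep '[{"grip":1,"delta_pos":[0,0,0],"rotation":[0.03,0,0]},{"grip":1,"delta_pos":[0,0,0],"rotation":[0.09,0,0]},{"grip":1,"delta_pos":[0,0,0],"rotation":[0.15,0,0]},{"grip":1,"delta_pos":[0,0,0],"rotation":[0.21,0,0]},{"grip":1,"delta_pos":[0,0,0],"rotation":[0.25,0,0]}]'|sed -n 1,3p; done
for i in 1 2 3; do python3 -m creep '[{"grip":1,"delta_pos":[0,0,0],"rotation":[0,0,0]},{"grip":1,"delta_pos":[0,0,0],"rotation":[0,0,0]},{"grip":1,"delta_pos":[0,0,0],"rotation":[0,0,0]},{"grip":1,"delta_pos":[0,0,0],"rotation":[0,0,0]},{"grip":1,"delta_pos":[0,0,0],"rotation":[0,0,0]}]'|sed -n 1,3p; done
python3 -c "
from h import *
st();s,t=meas('d');bowlpos(s);cv2.imwrite('pics/p3.png',np.hstack([crop(s,150,90,150,190,2.6,1.2),crop(t,290,120,120,152,3.25,1.8)]))"
```

```text
clock: 41.45
tool_pos: [0.6221, -0.2431, 0.298]
orientation: [-157.4, 0.0, -94.7]
clock: 41.95
tool_pos: [0.6214, -0.2431, 0.297]
orientation: [-135.0, 0.1, -94.7]
clock: 42.45
tool_pos: [0.6237, -0.2431, 0.298]
orientation: [-135.1, 0.0, -94.7]
clock: 42.95
tool_pos: [0.6231, -0.2432, 0.2979]
orientation: [-135.1, 0.0, -94.7]
clock: 43.45
tool_pos: [0.6232, -0.2431, 0.2979]
orientation: [-135.1, 0.0, -94.7]
t 43.45 tcp [ 0.6232 -0.2431  0.2979] rpy [-1.3506e+02  3.0000e-02 -9.4670e+01] j [ -4.7  -0.1 -32.7  -0.1 -12.4   0.1] F [-0.2  0.4 -3.7] open 0.0375 gf 30.0
d [ 0.5592 -0.4408  0.0882] gap 0.0017
bowl [ 0.6234 -0.2424] r 0.08495148135299685
```

View pics/p3.png

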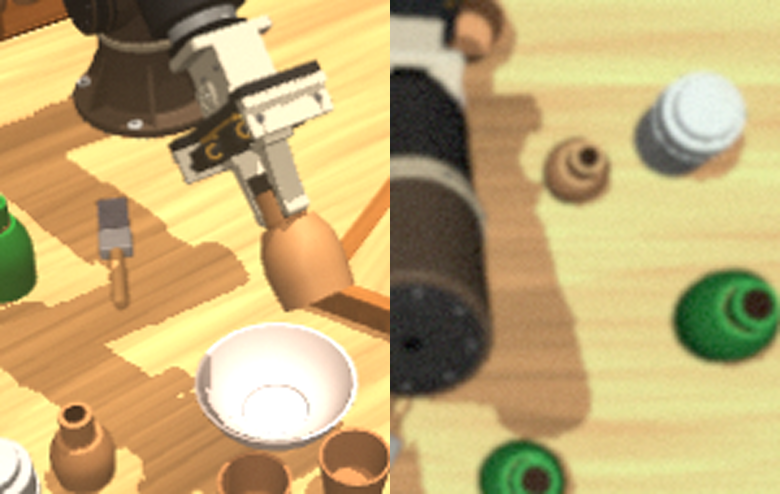

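Jar c is tipped at 45° (left crop mouth ~(270,205)) over the bowl, and d (right crop (577,168)) is unmoved. I'll level it and take it to slot c.

```bash
for i in 1 2; do python3 -m creep '[{"grip":1,"delta_pos":[0,0,0],"rotation":[-0.03,0,0]},{"grip":1,"delta_pos":[0,0,0],"rotation":[-0.09,0,0]},{"grip":1,"delta_pos":[0,0,0],"rotation":[-0.15,0,0]},{"grip":1,"delta_pos":[0,0,0],"rotation":[-0.21,0,0]},{"grip":1,"delta_pos":[0,0,0],"rotation":[-0.25,0,0]}]'>/dev/null; done
for i in 1 2 3 4; do python3 -m creep '[{"grip":1,"delta_pos":[-0.16,0.05,0],"rotation":[0,0,0]},{"grip":1,"delta_pos":[-0.38,0.12,0],"rotation":[0,0,0]},{"grip":1,"delta_pos":[-0.6,0.19,0],"rotation":[0,0,0]},{"grip":1,"delta_pos":[-0.8,0.25,0],"rotation":[0,0,0]},{"grip":1,"delta_pos":[-0.92,0.29,0],"rotation":[0,0,0]}]' >/dev/null; done
python3 -m creep '[{"grip":1,"delta_pos":[0,0,0],"rotation":[0,0,-0.06]},{"grip":1,"delta_pos":[0,0,0],"rotation":[0,0,-0.14]},{"grip":1,"delta_pos":[0,0,0],"rotation":[0,0,-0.22]},{"grip":1,"delta_pos":[0,0,0],"rotation":[0,0,-0.29]},{"grip":1,"delta_pos":[0,0,0],"rotation":[0,0,-0.31]}]'
python3 -c "
from h import *
st();to([.5379,.1325,.140],pose(-66.6))"
```

```text
clock: 47.05
tool_pos: [0.5376, 0.1328, 0.2982]
orientation: [180.0, 0.0, -66.5]
force: [-1.1, -0.4, -3.8]
opening: 0.0376
gripper_force: 30.0
t 47.05 tcp [0.5376 0.1328 0.2982] rpy [ 1.7997e+02  4.0000e-02 -6.6550e+01] j [ 34.1   7.5 -10.2  -0.  -72.3 -10.6] F [-1.1 -0.4 -3.8] open 0.0376 gf 30.0
shift [ 0.005 -0.003  1.582] rot [0.    0.    0.001]
```

```bash
python3 -m creep '[{"grip":1,"delta_pos":[0,0,0.15],"rotation":[0,0,0]},{"grip":1,"delta_pos":[0,0,0.4],"rotation":[0,0,0]},{"grip":1,"delta_pos":[0,0,0.65],"rotation":[0,0,0]},{"grip":1,"delta_pos":[0,0,0.87],"rotation":[0,0,0]},{"grip":1,"delta_pos":[0,0,1],"rotation":[0,0,0]}]' >/dev/null
python3 -m creep '[{"grip":1,"delta_pos":[0,0,0.2],"rotation":[0,0,0]},{"grip":1,"delta_pos":[0,0,0.38],"rotation":[0,0,0]},{"grip":1,"delta_pos":[0,0,0.52],"rotation":[0,0,0]},{"grip":1,"delta_pos":[0,0,0.58],"rotation":[0,0,0]},{"grip":1,"delta_pos":[0,0,0.58],"rotation":[0,0,0]}]'
python3 -m creep '[{"grip":1,"delta_pos":[0,0,0.02],"rotation":[0,0,0]},{"grip":1,"delta_pos":[0,0,0.03],"rotation":[0,0,0]},{"grip":1,"delta_pos":[0,0,0.04],"rotation":[0,0,0]},{"grip":1,"delta_pos":[0,0,0.05],"rotation":[0,0,0]},{"grip":1,"delta_pos":[0,0,0.05],"rotation":[0,0,0]}]'
```

```text
clock: 48.05
tool_pos: [0.5373, 0.1329, 0.1398]
orientation: [179.9, 0.0, -66.8]
force: [0.4, 0.2, -2.9]
opening: 0.0377
gripper_force: 30.0
clock: 48.55
tool_pos: [0.5373, 0.1332, 0.1353]
orientation: [180.0, 0.1, -66.8]
force: [0.5, -0.2, -3.9]
opening: 0.0378
gripper_force: 30.0
```

```bash
python3 -m creep '[{"grip":1,"delta_pos":[0,0,0.01],"rotation":[0,0,0]},{"grip":1,"delta_pos":[0,0,0.02],"rotation":[0,0,0]},{"grip":1,"delta_pos":[0,0,0.03],"rotation":[0,0,0]},{"grip":1,"delta_pos":[0,0,0.03],"rotation":[0,0,0]}]'
python3 -m creep '[{"grip":0.85,"delta_pos":[0,0,0],"rotation":[0,0,0]},{"grip":0.6,"delta_pos":[0,0,0],"rotation":[0,0,0]},{"grip":0.2,"delta_pos":[0,0,0],"rotation":[0,0,0]},{"grip":0.2,"delta_pos":[0,0,0],"rotation":[0,0,0]},{"grip":0.2,"delta_pos":[0,0,0],"rotation":[0,0,0]}]'
python3 -m creep '[{"grip":0.2,"delta_pos":[0,0,0],"rotation":[0,0,0]},{"grip":0.2,"delta_pos":[0,0,-0.1],"rotation":[0,0,0]},{"grip":0.2,"delta_pos":[0,0,-0.4],"rotation":[0,0,0]},{"grip":0.2,"delta_pos":[0,0,-0.8],"rotation":[0,0,0]},{"grip":0.2,"delta_pos":[0,0,-1],"rotation":[0,0,0]}]' 
python3 -m creep '[{"grip":0.2,"delta_pos":[0,0,-0.3],"rotation":[0,0,0]},{"grip":0.2,"delta_pos":[0,0,-0.4],"rotation":[0,0,0]}]' >/dev/null
python3 -c "
from h import *
st();s,t=meas('d');bowlpos(s);to([.5592,-.4407,.275],pose(-105))
cv2.imwrite('pics/c5.png',crop(s,280,60,140,150,3.5,1.2))"
```

```text
clock: 48.95
tool_pos: [0.5382, 0.1336, 0.1339]
orientation: [-179.9, 0.0, -66.7]
force: [-1.6, 0.9, 9.2]
opening: 0.0375
gripper_force: 30.0
clock: 49.45
tool_pos: [0.5374, 0.1332, 0.1322]
orientation: [180.0, 0.1, -66.8]
force: [-0.1, -0.6, 0.4]
opening: 0.0561
gripper_force: 0.0
clock: 49.95
tool_pos: [0.5386, 0.1334, 0.2363]
orientation: [-179.8, 0.0, -66.7]
force: [1.1, 0.2, -0.3]
opening: 0.0702
gripper_force: 0.0
t 50.15 tcp [0.5386 0.1334 0.2763] rpy [-1.7974e+02  4.0000e-02 -6.6740e+01] j [ 34.1   8.1 -12.4   0.  -69.3 -10.9] F [-0.3  0.   1. ] open 0.0703 gf 0.0
d [ 0.559  -0.4406  0.0878] gap 0.0017
bowl [ 0.6232 -0.243 ] r 0.08537978862692766
shift [ 5.358  2.073 -0.019] rot [-0.002  0.001  0.425]
```

View pics/c5.png

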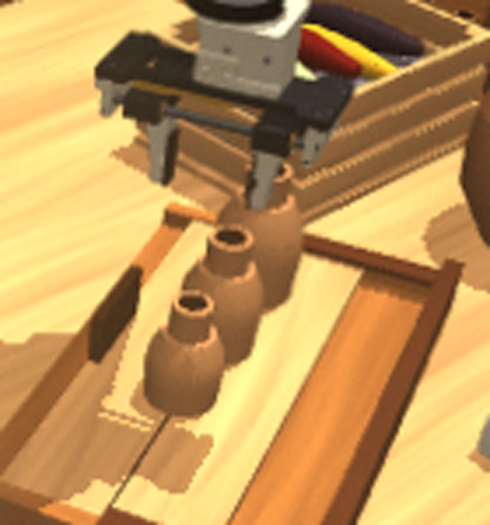

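Three jars now stand in the row on the line. On to jar d, with yaw -80° so the gripper body clears the tin.

```bash
for i in 1 2 3 4 5 6; do python3 -m creep '[{"grip":0,"delta_pos":[0.4,0.16,0],"rotation":[0,0,0]},{"grip":0,"delta_pos":[0.8,0.31,0],"rotation":[0,0,0]},{"grip":0,"delta_pos":[0.89,0.35,0],"rotation":[0,0,0]}]' >/dev/null; done
python3 -m creep '[{"grip":0,"delta_pos":[0,0,0],"rotation":[0,0,0.07]},{"grip":0,"delta_pos":[0,0,0],"rotation":[0,0,0.147]},{"grip":0,"delta_pos":[0,0,0],"rotation":[0,0,0.147]},{"grip":0,"delta_pos":[0,0,0],"rotation":[0,0,0.147]}]'
python3 -c "
from h import *
st();to([.559,-.4406,.084],pose(-80))
t=ctrl.snapshot('top');s=ctrl.snapshot('scene')
cv2.imwrite('pics/d1.png',np.hstack([crop(s,110,170,150,170,2.6,1.2),crop(t,290,120,130,147,3,1.8)]))"
```

```text
clock: 52.45
tool_pos: [0.5554, -0.4395, 0.2715]
orientation: [179.9, 0.1, -79.8]
force: [0.1, -0.1, 0.5]
opening: 0.0877
gripper_force: 0.0
t 52.45 tcp [ 0.5554 -0.4395  0.2715] rpy [ 1.7994e+02  7.0000e-02 -7.9760e+01] j [-22.7  23.1   7.5  -0.  -74.5  32.9] F [ 0.1 -0.1  0.5] open 0.0877 gf 0.0
shift [ 0.02  -0.035  1.875] rot [0.001 0.001 0.003]Traceback (most recent call last):
  File "<string>", line 5, in <module>
    cv2.imwrite('pics/d1.png',np.hstack([crop(s,110,170,150,170,2.6,1.2),crop(t,290,120,130,147,3,1.8)]))
                              ~~~~~~~~~^^^^^^^^^^^^^^^^^^^^^^^^^^^^^^^^^^^^^^^^^^^^^^^^^^^^^^^^^^^^^^^^^
    return _nx.concatenate(arrs, 1, dtype=dtype, casting=casting)
           ~~~~~~~~~~~~~~~^^^^^^^^^^^^^^^^^^^^^^^^^^^^^^^^^^^^^^^
ValueError: all the input array dimensions except for the concatenation axis must match exactly, but along dimension 0, the array at index 0 has size 442 and the array at index 1 has size 441
```

The picture failed, but it isn't needed because the pose numbers are clear. I'll descend to z=0.084.

```bash
python3 -m creep '[{"grip":0,"delta_pos":[0.02,-0.04,0.3],"rotation":[0,0,0]},{"grip":0,"delta_pos":[0.02,-0.04,0.7],"rotation":[0,0,0]},{"grip":0,"delta_pos":[0.02,-0.04,1],"rotation":[0,0,0]},{"grip":0,"delta_pos":[0.02,-0.04,1],"rotation":[0,0,0]}]' >/dev/null
python3 -m creep '[{"grip":0,"delta_pos":[0,0,0.25],"rotation":[0,0,0]},{"grip":0,"delta_pos":[0,0,0.5],"rotation":[0,0,0]},{"grip":0,"delta_pos":[0,0,0.75],"rotation":[0,0,0]},{"grip":0,"delta_pos":[0,0,0.88],"rotation":[0,0,0]},{"grip":0,"delta_pos":[0,0,0.88],"rotation":[0,0,0]}]'
for i in 1 2; do python3 -m creep '[{"grip":0.5,"delta_pos":[0,0,0],"rotation":[0,0,0]},{"grip":1,"delta_pos":[0,0,0],"rotation":[0,0,0]},{"grip":1,"delta_pos":[0,0,0],"rotation":[0,0,0]},{"grip":1,"delta_pos":[0,0,0],"rotation":[0,0,0]},{"grip":1,"delta_pos":[0,0,0],"rotation":[0,0,0]}]'; done
```

```text
clock: 53.45
tool_pos: [0.559, -0.4413, 0.0832]
orientation: [179.9, 0.1, -80.0]
force: [-0.8, 0.1, 0.1]
opening: 0.088
gripper_force: 0.0
clock: 53.95
tool_pos: [0.5594, -0.4417, 0.0844]
orientation: [180.0, 0.0, -80.0]
force: [-0.5, 0.9, 0.2]
opening: 0.0533
gripper_force: 0.0
clock: 54.45
tool_pos: [0.5592, -0.4416, 0.0838]
orientation: [179.9, 0.0, -80.0]
force: [-0.3, -0.2, -0.2]
opening: 0.0332
gripper_force: 30.0
```

```bash
for i in 1 2; do python3 -m creep '[{"grip":1,"delta_pos":[0,0,-0.1],"rotation":[0,0,0]},{"grip":1,"delta_pos":[0,0,-0.3],"rotation":[0,0,0]},{"grip":1,"delta_pos":[0,0,-0.55],"rotation":[0,0,0]},{"grip":1,"delta_pos":[0,0,-0.8],"rotation":[0,0,0]},{"grip":1,"delta_pos":[0,0,-1],"rotation":[0,0,0]}]'; done
python3 -m creep '[{"grip":1,"delta_pos":[0,0,-0.1],"rotation":[0,0,0.07]},{"grip":1,"delta_pos":[0,0,-0.15],"rotation":[0,0,0.14]},{"grip":1,"delta_pos":[0,0,-0.15],"rotation":[0,0,0.17]},{"grip":1,"delta_pos":[0,0,-0.15],"rotation":[0,0,0.17]}]'
python3 -c "
from h import *
st();s=ctrl.snapshot('scene');bowlpos(s);to([.623,-.244,.30],pose(-95))"
```

```text
clock: 54.95
tool_pos: [0.5595, -0.4417, 0.1858]
orientation: [180.0, 0.0, -80.0]
force: [1.6, 0.1, -2.0]
opening: 0.0332
gripper_force: 30.0
clock: 55.45
tool_pos: [0.5593, -0.4416, 0.2848]
orientation: [180.0, 0.1, -80.0]
force: [0.0, -0.6, -2.0]
opening: 0.0336
gripper_force: 30.0
clock: 55.85
tool_pos: [0.5592, -0.4415, 0.2984]
orientation: [179.9, 0.1, -95.3]
force: [-0.2, 0.2, -2.8]
opening: 0.033
gripper_force: 30.0
t 55.85 tcp [ 0.5592 -0.4415  0.2984] rpy [ 1.799e+02  7.000e-02 -9.533e+01] j [-22.7  22.9  10.6  -0.  -77.8  17.4] F [-0.2  0.2 -2.8] open 0.033 gf 30.0
bowl [ 0.623  -0.2429] r 0.08537555547179886
shift [-2.024 -0.455 -0.017] rot [ 0.001  0.001 -0.003]
```

```bash
for i in 1 2 3; do python3 -m creep '[{"grip":1,"delta_pos":[-0.13,-0.03,0],"rotation":[0,0,0]},{"grip":1,"delta_pos":[-0.28,-0.06,0],"rotation":[0,0,0]},{"grip":1,"delta_pos":[-0.43,-0.1,0],"rotation":[0,0,0]},{"grip":1,"delta_pos":[-0.58,-0.13,0],"rotation":[0,0,0]},{"grip":1,"delta_pos":[-0.67,-0.15,0],"rotation":[0,0,0]}]' >/dev/null; done
for i in 1 2; do python3 -m creep '[{"grip":1,"delta_pos":[0,0,0],"rotation":[0.03,0,0]},{"grip":1,"delta_pos":[0,0,0],"rotation":[0.09,0,0]},{"grip":1,"delta_pos":[0,0,0],"rotation":[0.15,0,0]},{"grip":1,"delta_pos":[0,0,0],"rotation":[0.21,0,0]},{"grip":1,"delta_pos":[0,0,0],"rotation":[0.25,0,0]}]'|sed -n 1,3p; done
for i in 1 2 3; do python3 -m creep '[{"grip":1,"delta_pos":[0,0,0],"rotation":[0,0,0]},{"grip":1,"delta_pos":[0,0,0],"rotation":[0,0,0]},{"grip":1,"delta_pos":[0,0,0],"rotation":[0,0,0]},{"grip":1,"delta_pos":[0,0,0],"rotation":[0,0,0]},{"grip":1,"delta_pos":[0,0,0],"rotation":[0,0,0]}]'|sed -n 1,3p; done
python3 -c "
from h import *
st();s=ctrl.snapshot('scene');bowlpos(s);cv2.imwrite('pics/p4.png',crop(s,150,90,150,190,3,1.2))"
```

```text
clock: 57.9
tool_pos: [0.622, -0.2454, 0.2993]
orientation: [-157.3, 0.0, -95.3]
clock: 58.4
tool_pos: [0.6215, -0.2453, 0.2986]
orientation: [-134.9, 0.1, -95.3]
clock: 58.9
tool_pos: [0.6234, -0.2458, 0.2991]
orientation: [-135.1, 0.0, -95.3]
clock: 59.4
tool_pos: [0.6228, -0.2458, 0.2989]
orientation: [-135.1, 0.0, -95.3]
clock: 59.9
tool_pos: [0.6228, -0.2458, 0.2989]
orientation: [-135.1, 0.0, -95.3]
t 59.9 tcp [ 0.6228 -0.2458  0.2989] rpy [-1.3505e+02  3.0000e-02 -9.5290e+01] j [ -4.7  -0.2 -33.6   2.1 -11.6  -2.5] F [-0.  -0.3 -2.7] open 0.0337 gf 30.0
bowl [ 0.6235 -0.2424] r 0.08495855100732451
```

View pics/p4.png

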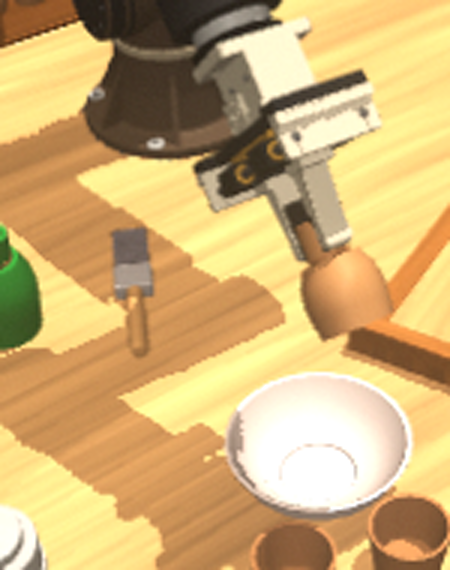

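Jar d is tipped (mouth ~(310,235) in the crop) above the bowl. I'll level it and carry it to slot d.

```bash
for i in 1 2; do python3 -m creep '[{"grip":1,"delta_pos":[0,0,0],"rotation":[-0.03,0,0]},{"grip":1,"delta_pos":[0,0,0],"rotation":[-0.09,0,0]},{"grip":1,"delta_pos":[0,0,0],"rotation":[-0.15,0,0]},{"grip":1,"delta_pos":[0,0,0],"rotation":[-0.21,0,0]},{"grip":1,"delta_pos":[0,0,0],"rotation":[-0.25,0,0]}]'>/dev/null; done
for i in 1 2 3; do python3 -m creep '[{"grip":1,"delta_pos":[-0.16,0.04,0],"rotation":[0,0,0]},{"grip":1,"delta_pos":[-0.38,0.1,0],"rotation":[0,0,0]},{"grip":1,"delta_pos":[-0.62,0.16,0],"rotation":[0,0,0]},{"grip":1,"delta_pos":[-0.84,0.22,0],"rotation":[0,0,0]},{"grip":1,"delta_pos":[-0.98,0.26,0],"rotation":[0,0,0]}]' >/dev/null; done
python3 -m creep '[{"grip":1,"delta_pos":[0,0,0],"rotation":[0,0,-0.06]},{"grip":1,"delta_pos":[0,0,0],"rotation":[0,0,-0.14]},{"grip":1,"delta_pos":[0,0,0],"rotation":[0,0,-0.22]},{"grip":1,"delta_pos":[0,0,0],"rotation":[0,0,-0.29]},{"grip":1,"delta_pos":[0,0,0],"rotation":[0,0,-0.32]}]'
python3 -c "
from h import *
st();to([.5717,.0545,.126],pose(-66.6))"
```

```text
clock: 62.95
tool_pos: [0.5723, 0.0542, 0.2991]
orientation: [180.0, 0.0, -66.3]
force: [0.4, -0.1, -2.5]
opening: 0.0333
gripper_force: 30.0
t 62.95 tcp [0.5723 0.0542 0.2991] rpy [ 1.7997e+02  4.0000e-02 -6.6280e+01] j [ 24.9   9.5  -7.7  -0.  -72.9  -1.1] F [ 0.4 -0.1 -2.5] open 0.0333 gf 30.0
shift [-0.004  0.003  1.731] rot [0.    0.    0.004]
```

```bash
python3 -m creep '[{"grip":1,"delta_pos":[0,0,0.15],"rotation":[0,0,0]},{"grip":1,"delta_pos":[0,0,0.4],"rotation":[0,0,0]},{"grip":1,"delta_pos":[0,0,0.65],"rotation":[0,0,0]},{"grip":1,"delta_pos":[0,0,0.87],"rotation":[0,0,0]},{"grip":1,"delta_pos":[0,0,1],"rotation":[0,0,0]}]' >/dev/null
python3 -m creep '[{"grip":1,"delta_pos":[0,0,0.2],"rotation":[0,0,0]},{"grip":1,"delta_pos":[0,0,0.43],"rotation":[0,0,0]},{"grip":1,"delta_pos":[0,0,0.63],"rotation":[0,0,0]},{"grip":1,"delta_pos":[0,0,0.73],"rotation":[0,0,0]},{"grip":1,"delta_pos":[0,0,0.73],"rotation":[0,0,0]}]'
python3 -m creep '[{"grip":1,"delta_pos":[0,0,0.02],"rotation":[0,0,0]},{"grip":1,"delta_pos":[0,0,0.03],"rotation":[0,0,0]},{"grip":1,"delta_pos":[0,0,0.04],"rotation":[0,0,0]},{"grip":1,"delta_pos":[0,0,0.05],"rotation":[0,0,0]},{"grip":1,"delta_pos":[0,0,0.05],"rotation":[0,0,0]}]'
```

```text
clock: 63.95
tool_pos: [0.5716, 0.054, 0.125]
orientation: [179.8, 0.0, -66.5]
force: [-0.2, 0.3, -2.9]
opening: 0.0335
gripper_force: 30.0
clock: 64.45
tool_pos: [0.5722, 0.0544, 0.1213]
orientation: [180.0, 0.1, -66.5]
force: [-0.6, 0.2, -2.2]
opening: 0.0332
gripper_force: 30.0
```

```bash
python3 -m creep '[{"grip":1,"delta_pos":[0,0,0.01],"rotation":[0,0,0]},{"grip":1,"delta_pos":[0,0,0.02],"rotation":[0,0,0]},{"grip":1,"delta_pos":[0,0,0.03],"rotation":[0,0,0]},{"grip":1,"delta_pos":[0,0,0.03],"rotation":[0,0,0]}]'
python3 -m creep '[{"grip":0.85,"delta_pos":[0,0,0],"rotation":[0,0,0]},{"grip":0.6,"delta_pos":[0,0,0],"rotation":[0,0,0]},{"grip":0.2,"delta_pos":[0,0,0],"rotation":[0,0,0]},{"grip":0.2,"delta_pos":[0,0,0],"rotation":[0,0,0]},{"grip":0.2,"delta_pos":[0,0,0],"rotation":[0,0,0]}]'
python3 -m creep '[{"grip":0.2,"delta_pos":[0,0,0],"rotation":[0,0,0]},{"grip":0.2,"delta_pos":[0,0,-0.1],"rotation":[0,0,0]},{"grip":0.2,"delta_pos":[0,0,-0.4],"rotation":[0,0,0]},{"grip":0.2,"delta_pos":[0,0,-0.8],"rotation":[0,0,0]},{"grip":0.2,"delta_pos":[0,0,-1],"rotation":[0,0,0]}]' >/dev/null
python3 -m creep '[{"grip":0.2,"delta_pos":[0,0,-0.4],"rotation":[0,0,0]},{"grip":0.5,"delta_pos":[0,0,-0.6],"rotation":[0,0,0]},{"grip":1,"delta_pos":[0,0,-0.6],"rotation":[0,0,0]}]' >/dev/null
python3 -c "
from h import *
st();to([.397,.131,.28],pose(23.4))"
```

```text
clock: 64.85
tool_pos: [0.573, 0.0546, 0.1196]
orientation: [-179.9, 0.0, -66.5]
force: [-2.5, 1.4, 8.4]
opening: 0.0335
gripper_force: 30.0
clock: 65.35
tool_pos: [0.5721, 0.0542, 0.118]
orientation: [180.0, 0.1, -66.5]
force: [0.6, 0.0, 0.2]
opening: 0.0535
gripper_force: 0.0
t 66.15 tcp [0.5738 0.0545 0.2828] rpy [-1.7964e+02 -1.0000e-02 -6.6470e+01] j [ 24.9   9.9  -9.3   0.  -70.4  -1.3] F [-0.3  0.2 -1.1] open 0.0591 gf 0.0
shift [-1.407  1.316  0.019] rot [-0.003 -0.003 -0.999]
```

```bash
for i in 1 2; do python3 -m creep '[{"grip":1,"delta_pos":[-0.35,0.33,0],"rotation":[0,0,0]},{"grip":1,"delta_pos":[-0.7,0.66,0],"rotation":[0,0,0]},{"grip":1,"delta_pos":[-0.7,0.66,0],"rotation":[0,0,0]}]' >/dev/null; done
for i in 1 2 3; do python3 -m creep '[{"grip":1,"delta_pos":[0,0,0],"rotation":[0,0,-0.08]},{"grip":1,"delta_pos":[0,0,0],"rotation":[0,0,-0.16]},{"grip":1,"delta_pos":[0,0,0],"rotation":[0,0,-0.24]},{"grip":1,"delta_pos":[0,0,0],"rotation":[0,0,-0.32]},{"grip":1,"delta_pos":[0,0,0],"rotation":[0,0,-0.333]}]' >/dev/null; done
python3 -c "
from h import *
st();to([.397,.131,.082],pose(23.4))
J.update(a=[.4605,.313],b=[.5006,.2184],c=[.5374,.1332],d=[.5721,.0542])
for k in H: H[k]+=.036
s,t=meas('abcd');bowlpos(s)
cv2.imwrite('pics/e1.png',np.hstack([crop(s,260,60,140,150,2.8,1.2),crop(t,55,95,140,150,2.8,1.8)]))"
```

```text
t 68.25 tcp [0.3954 0.1299 0.2783] rpy [-1.7995e+02  4.0000e-02  2.3320e+01] j [ 45.6  -6.1 -26.7  -0.1 -69.5  67.8] F [-0.  -0.3  0.9] open 0.0002 gf 0.0
shift [ 0.02  -0.003  1.963] rot [-0.001  0.    -0.001]
a ? min() iterable argument is empty
b [0.4976 0.2253 0.153 ] gap 0.003
c [0.5398 0.1344 0.1399] gap 0.0009
d [0.5735 0.0553 0.1237] gap 0.0015
bowl [ 0.6229 -0.243 ] r 0.08524191022451923
```

View pics/e1.png

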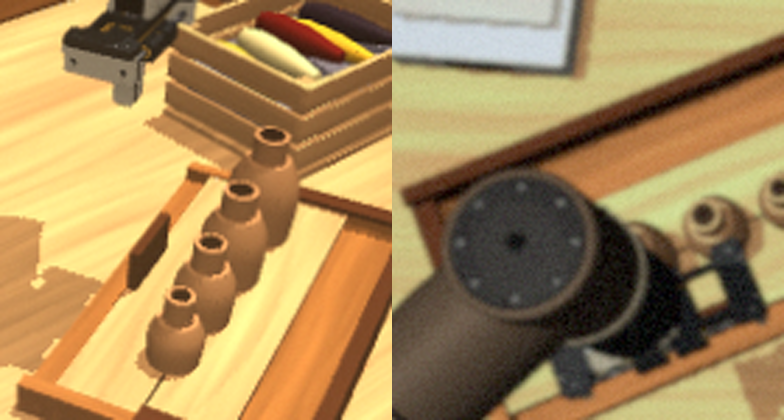

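All four jars stand in the row (left crop (270,200), (240,230), (207,280), (175,335)). The closed gripper is in front of the block. I'll descend, then push slowly.

```bash
for i in 1 2; do python3 -m creep '[{"grip":1,"delta_pos":[0.01,0,0.2],"rotation":[0,0,0]},{"grip":1,"delta_pos":[0.01,0,0.45],"rotation":[0,0,0]},{"grip":1,"delta_pos":[0.01,0,0.7],"rotation":[0,0,0]},{"grip":1,"delta_pos":[0.01,0,0.9],"rotation":[0,0,0]},{"grip":1,"delta_pos":[0.01,0,0.98],"rotation":[0,0,0]}]'; done
python3 -m creep '[{"grip":1,"delta_pos":[0.03,0,0],"rotation":[0,0,0]},{"grip":1,"delta_pos":[0.07,0,0],"rotation":[0,0,0]},{"grip":1,"delta_pos":[0.11,0,0],"rotation":[0,0,0]},{"grip":1,"delta_pos":[0.15,0,0],"rotation":[0,0,0]},{"grip":1,"delta_pos":[0.19,0,0],"rotation":[0,0,0]}]'
python3 -c "
from h import *
st()"
```

```text
clock: 68.85
tool_pos: [0.3954, 0.1297, 0.1786]
orientation: [-180.0, 0.2, 23.2]
force: [-0.8, 0.2, 0.0]
opening: 0.0002
gripper_force: 0.0
clock: 69.35
tool_pos: [0.3967, 0.1305, 0.0812]
orientation: [-180.0, 0.1, 23.3]
force: [1.0, -0.6, -0.1]
opening: 0.0003
gripper_force: 0.0
clock: 69.85
tool_pos: [0.4152, 0.1389, 0.0829]
orientation: [-179.9, -0.0, 23.4]
force: [0.2, -0.1, 0.5]
opening: 0.0005
gripper_force: 0.0
t 69.85 tcp [0.4152 0.1389 0.0829] rpy [-1.7992e+02 -4.0000e-02  2.3410e+01] j [ 44.4   9.  -40.8  -0.1 -40.2  69.1] F [ 0.2 -0.1  0.5] open 0.0005 gf 0.0
```

```bash
for i in 1 2 3; do python3 -m creep '[{"grip":1,"delta_pos":[0.03,0,0],"rotation":[0,0,0]},{"grip":1,"delta_pos":[0.07,0,0],"rotation":[0,0,0]},{"grip":1,"delta_pos":[0.11,0,0],"rotation":[0,0,0]},{"grip":1,"delta_pos":[0.15,0,0],"rotation":[0,0,0]},{"grip":1,"delta_pos":[0.2,0,0],"rotation":[0,0,0]}]' | sed -n 2,4p; done
```

```text
tool_pos: [0.4327, 0.1461, 0.0821]
orientation: [-180.0, 0.1, 23.4]
force: [-2.7, -1.6, 1.8]
tool_pos: [0.4512, 0.1542, 0.0822]
orientation: [-180.0, 0.1, 23.4]
force: [-2.2, -2.5, 1.0]
tool_pos: [0.4697, 0.1623, 0.0822]
orientation: [-179.9, 0.0, 23.4]
force: [-2.3, -2.9, 0.3]
```

```bash
for i in 1 2; do python3 -m creep '[{"grip":1,"delta_pos":[0.02,0,0],"rotation":[0,0,0]},{"grip":1,"delta_pos":[0.04,0,0],"rotation":[0,0,0]},{"grip":1,"delta_pos":[0.06,0,0],"rotation":[0,0,0]},{"grip":1,"delta_pos":[0.08,0,0],"rotation":[0,0,0]},{"grip":1,"delta_pos":[0.1,0,0],"rotation":[0,0,0]}]' | sed -n 2,4p; done
for i in 1; do python3 -m creep '[{"grip":1,"delta_pos":[0.01,0,0],"rotation":[0,0,0]},{"grip":1,"delta_pos":[0.02,0,0],"rotation":[0,0,0]},{"grip":1,"delta_pos":[0.03,0,0],"rotation":[0,0,0]},{"grip":1,"delta_pos":[0.04,0,0],"rotation":[0,0,0]}]' | sed -n 2,4p; done
```

```text
tool_pos: [0.4788, 0.1664, 0.0823]
orientation: [-179.9, 0.0, 23.4]
force: [-2.4, -0.8, 0.9]
tool_pos: [0.4824, 0.1672, 0.0813]
orientation: [180.0, 0.7, 23.3]
force: [-29.9, -2.4, 21.5]
tool_pos: [0.4826, 0.1669, 0.0809]
orientation: [180.0, 1.1, 23.3]
force: [-43.4, -3.7, 33.5]
```

The force jumped, so the board is against its stop. I'll back off and check.

```bash
python3 -m creep '[{"grip":1,"delta_pos":[-0.07,0,0],"rotation":[0,0,0]},{"grip":1,"delta_pos":[-0.15,0,0],"rotation":[0,0,0]},{"grip":1,"delta_pos":[-0.3,0,0],"rotation":[0,0,0]},{"grip":1,"delta_pos":[-0.5,0,0],"rotation":[0,0,0]},{"grip":1,"delta_pos":[-0.5,0,0],"rotation":[0,0,0]}]'
for i in 1 2; do python3 -m creep '[{"grip":1,"delta_pos":[0,0,-0.3],"rotation":[0,0,0]},{"grip":1,"delta_pos":[0,0,-0.7],"rotation":[0,0,0]},{"grip":1,"delta_pos":[0,0,-1],"rotation":[0,0,0]},{"grip":1,"delta_pos":[0,0,-1],"rotation":[0,0,0]}]'|sed -n 1,2p; done
for i in 1 2; do python3 -m creep '[{"grip":1,"delta_pos":[0.4,0.8,0],"rotation":[0,0,0]},{"grip":1,"delta_pos":[0.4,0.9,0],"rotation":[0,0,0]},{"grip":1,"delta_pos":[0.4,0.9,0],"rotation":[0,0,0]}]'|sed -n 1,2p; done
python3 -c "
from h import *
x=np.array([.9176,.3976]);y=np.array([-.3976,.9176]);M=np.array([.516,.183])
for k,p in dict(a=[.4605,.313],b=[.5006,.2184],c=[.5374,.1332],d=[.5721,.0542]).items(): J[k]=list(np.array(p)+.08*x); H[k]+=.036
s,t=meas('abcd');bowlpos(s)
cv2.imwrite('pics/f1.png',np.hstack([crop(s,260,60,160,170,2.5,1.2),crop(t,55,85,160,170,2.5,1.8)]))"
```

```text
clock: 73.25
tool_pos: [0.4447, 0.1514, 0.0826]
orientation: [-179.9, -0.0, 23.4]
force: [0.9, -0.9, 0.2]
opening: 0.0004
gripper_force: 0.0
clock: 73.65
tool_pos: [0.4491, 0.154, 0.1872]
clock: 74.05
tool_pos: [0.4486, 0.1533, 0.2868]
clock: 74.35
tool_pos: [0.5215, 0.0824, 0.2808]
clock: 74.65
tool_pos: [0.5938, 0.0154, 0.28]
a ? min() iterable argument is empty
b [0.568  0.2475 0.1581] gap 0.0014
c [0.6142 0.1452 0.1528] gap 0.0014
d [0.6547 0.0711 0.1428] gap 0.0156
bowl [ 0.6233 -0.2433] r 0.0851117388007206
```

View pics/f1.png

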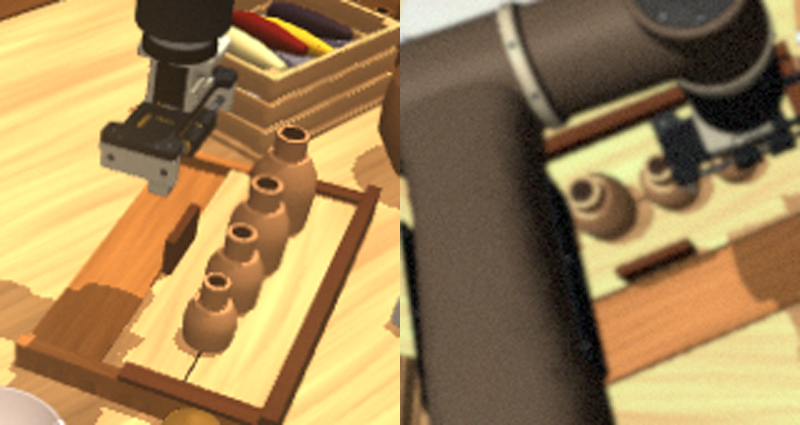

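The board's far edge meets the stop (left crop (320,300)) and all four jars are upright. I'm over the 14-picture limit (16 viewed), so the remaining checks are numeric only. I'll move the arm clear and measure.

```bash
for i in 1 2 3; do python3 -m creep '[{"grip":1,"delta_pos":[-0.3,0.5,0],"rotation":[0,0,0]},{"grip":1,"delta_pos":[-0.6,0.9,0],"rotation":[0,0,0]},{"grip":1,"delta_pos":[-0.6,0.9,0],"rotation":[0,0,0]},{"grip":1,"delta_pos":[-0.6,0.9,0],"rotation":[0,0,0]}]'|sed -n 1,2p; done
python3 -c "
from h import *
x=np.array([.9176,.3976]);y=np.array([-.3976,.9176]);M=np.array([.516,.183])
for k,p in dict(a=[.4605,.313],b=[.5006,.2184],c=[.5374,.1332],d=[.5721,.0542]).items(): J[k]=list(np.array(p)+.074*x); H[k]+=.036
s,t=meas('abcd');bowlpos(s);st()
for im in (t,s):
  for v in(-.095,-.2,.205):
    g=[]
    for u in np.arange(.01,.2,.004):
        q=np.round(proj(im,[[*(M+u*x+v*y),.036]])[0]).astype(int); g.append(int(im['color'][q[1],q[0]].max()))
    print(v,g)
"
```

```text
clock: 75.15
tool_pos: [0.5709, -0.0886, 0.2822]
clock: 75.55
tool_pos: [0.5521, -0.1945, 0.2819]
clock: 75.95
tool_pos: [0.5332, -0.3006, 0.2816]
a [0.5251 0.3465 0.1767] gap 0.001
b [0.568  0.2478 0.1577] gap 0.0016
c [0.6035 0.1621 0.1396] gap 0.0003
d [0.6372 0.0825 0.1237] gap 0.0004
bowl [ 0.6239 -0.2426] r 0.08480855939609054
t 76.05 tcp [ 0.5336 -0.2994  0.2818] rpy [-1.7994e+02  2.0000e-02  2.3480e+01] j [-11.1  13.6  -4.7  -0.  -71.7 124.5] F [0.1 0.8 0.2] open 0.0003 gf 0.0
-0.095 [141, 141, 141, 145, 143, 143, 141, 138, 124, 119, 115, 116, 112, 113, 110, 99, 92, 105, 120, 120, 138, 141, 141, 143, 145, 146, 145, 149, 152, 145, 142, 142, 143, 142, 141, 144, 144, 142, 133, 92, 53, 30, 29, 46, 62, 68, 70, 73]
-0.2 [64, 63, 62, 64, 62, 64, 63, 62, 62, 61, 63, 63, 58, 60, 59, 54, 52, 54, 87, 102, 132, 136, 140, 141, 143, 141, 143, 142, 143, 142, 143, 143, 143, 142, 142, 142, 142, 142, 134, 111, 51, 29, 31, 46, 64, 68, 69, 74]
0.205 [140, 141, 142, 142, 140, 142, 141, 142, 141, 144, 142, 144, 143, 141, 135, 122, 103, 105, 98, 99, 98, 103, 105, 114, 119, 114, 122, 132, 126, 134, 134, 134, 141, 141, 141, 141, 142, 141, 139, 98, 60, 34, 25, 36, 57, 63, 65, 69]
-0.095 [229, 229, 229, 229, 228, 122, 122, 120, 128, 138, 139, 150, 165, 180, 194, 178, 178, 167, 166, 166, 159, 161, 229, 228, 228, 228, 228, 228, 228, 228, 228, 228, 228, 228, 228, 228, 228, 229, 228, 229, 182, 116, 113, 113, 114, 114, 70, 176]
-0.2 [229, 228, 229, 229, 229, 229, 229, 229, 228, 229, 228, 229, 228, 228, 228, 229, 161, 173, 228, 229, 229, 229, 228, 228, 229, 228, 228, 228, 228, 229, 228, 228, 228, 228, 228, 228, 228, 229, 228, 228, 195, 109, 110, 111, 110, 104, 70, 84]
0.205 [227, 178, 82, 126, 107, 146, 183, 132, 151, 171, 179, 111, 110, 109, 114, 120, 119, 120, 119, 120, 119, 113, 112, 111, 107, 159, 224, 228, 228, 227, 227, 227, 228, 227, 228, 227, 227, 227, 227, 226, 184, 108, 108, 107, 107, 94, 71, 174]
```

The numbers are consistent with a finished job:
- **Jars:** heights read 177, 158, 140 and 124 mm (expected 176, 158, 140, 124), and spacings are 108, 93 and 86 mm.
- **Board:** it travelled about 71 mm. The stop's inner edge puts home at about 74 ± 4 mm, and the contact force rose from about 3 N to over 40 N.

Handing in.

```bash
python3 -c "
from plant import ctrl
print(ctrl.close_job())"
```

```text
the job is handed in; nothing more can be done
None
```

I handed the job in (no verdict returned): all four jars were emptied largest to smallest and stand upright in a row on the board, which I pushed to its stop (by contact force and travel), but I viewed 16 pictures, over the limit of 14.

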